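# Half-open the filter's flush valve, then key-hold the flush

### The job

To flush the water filter, first set the lever of its flush valve half open, at 45 degrees between closed (square across the pipe) and fully open (along the pipe), then take the flush key, the one with the flat bow, out of the key block, work it past the sticky pins until its collar is fully home in the key switch on the control box, turn it a quarter clockwise to the stop, and finish still gripping it, holding it turned there against its spring. Leave the other two keys and everything else on the bench where they are.

Things in the scene. Friction and masses are not known exactly. Their poses are not given: they have to be found in the camera images.
- valve (a joint): Opening angle of the flush valve's lever in rad: 0 = closed, lever square across the pipe; 0.785 = half open; 1.571 = fully open, lever along the pipe. It grows anticlockwise seen from above and stays where it is left (dry friction, about 0.25 N m).
- filter: Water filter on its fixed stand; origin on the bench below the valve's turning axis. A 22 mm pipe (top 86 mm above the bench) runs along the y axis, through the valve (widest part's top 98 mm above the bench), from the grey-headed filter bowl: axis 210 mm along +y, 116 mm across, top 233 mm above the bench.
- valve_pivot (a point): Point on the valve's upright turning axis at mid-thickness of the lever, 128 mm above the bench. Fixed to the filter's stand: y axis along the pipe towards the filter bowl, x axis square across the pipe, away from the closed lever. At opening q the lever points along -x turned by q about z (so towards -y when fully open).
- valve_grip (a point): Middle of the lever's black sleeve, 80 mm from the turning axis, at mid-thickness; it moves with the lever, x axis along the lever towards the turning axis, y axis across it. The sleeve is level, 20 mm wide, 10 mm thick, from 40 to 114 mm out from the axis.
- key_bow (a point): Centre of the flat bow (finger plate) of the steel flush key, which stands upright, z axis up. The bow is an upright plate 36 mm wide along x, 8 mm thick along y, 28 mm high, with a window; grip it across its 8 mm. The key, about 70 g, may go in the lock either way round (half a turn is the same).
- key_collar (a point): On the flush key's axis, at the underside of its collar (20 mm across, 4 mm high), 30 mm below key_bow; same axes. The collar rests on the block's top, and on the lock's face when the key is fully home. Between collar and bow is a neck 10 mm across and 12 mm high.
- key_tip (a point): Tip of the flush key's round shank (10 mm across, the last 6 mm tapering to 5 mm), 40 mm below the collar's underside; same axes. Two bits stick out of the shank to either side along x, in the plane of the bow: 18 mm over both, 4 mm thick, from 6 to 12 mm above the tip.
- t_key: Another steel service key, with a T handle: a round bar 50 mm long, 12 mm thick, 22 mm above its collar. Stays in the block. Origin at the underside of its collar.
- knob_key: Another steel service key, with a round knob 28 mm across and 18 mm high, top 32 mm above the collar's underside. Stays in the block. Origin at the underside of its collar.
- key_block: Grey block, fixed, 190 mm long along its x axis, 50 mm wide, 50 mm high; origin at the centre of its underside. Three slots in its top, 58 mm apart along x, hold the three keys upright, in any order; each slot is 45 mm deep, 21 mm along x, 13 mm along y. The flush key's bow stands along the block's x axis.
- lock_face (a point): Centre of the key switch's face, z axis up, 100 mm above the bench, in a bezel ring 44 mm across, 1.5 mm proud. Keyhole: a 12 mm square for the shank crossed by a slot along x, 21 mm long, 7.2 mm wide, for the bits. Below 26 mm depth the bits sit in the turning part: with its collar on the face the key turns, clockwise seen from above; turned, it cannot be pulled out.
- panel: Grey control box, fixed, 120 mm along x, 130 mm along y, top 90 mm above the bench, origin under its centre; the key switch is 20 mm from its centre towards -x. Two sticky sprung pins jut into the +x end of the slot, 8 mm down from the +y side and 17 mm down from the -y side: pushed straight they hold the bit up to about 20 N; they let it by at under 12 N with the key twisted 7 degrees away, clockwise for the first, anticlockwise for the second.
- key_switch (a joint): Angle of the key switch in rad: 0 at rest, keyhole open; grows clockwise seen from above; stop at 1.571. A spring drives it back to 0 when it is let go (0.03 N m at rest, 0.12 N m at the stop). The key has about 9 degrees of play in it.
- mug: White ceramic mug, 80 mm across, 95 mm high; origin under its centre.
- shaker: Small jar with a steel cap, 44 mm across, 85 mm high; origin under its centre.
- jar: Amber jar with a white cap, 70 mm across, 110 mm high; origin under its centre.
- tub_low: Lowest of three stacked round containers, 110 mm across, 66 mm high each (the stack 198 mm); origin under its centre.
- tub_mid: Middle container of the stack; origin under its centre.
- tub_top: Top container of the stack; origin under its centre.
- board: Wooden chopping board, 160 x 260 x 18 mm, lying flat; origin under its centre.
- spoon: Silicone spoon, 220 mm long, lying on the board.

How it is judged:
By the outcome, as a careful person would: the job done as asked, in the order asked, and still so for the second after the job is handed in, while the arm keeps its last pose, push and grip.
It also fails if it takes over 67 s, if anything falls off the work surface, if the arm or the gripper's body presses on something with over 40 N, if the wrist force passes 120 N, or if a joint passes its speed limit or range.

### The arm

A 6-joint arm with a two-finger parallel gripper is mounted at the origin on the work surface. World frame = base frame: x ahead of the robot, y to its left, z up, the work surface at z = 0. Lengths are in mm, angles in rad, forces in N, time in s.
With the tool pointing down it reaches from about 400 to 925 mm from the base axis. Payload 12.5 kg.
Tool frame: the origin (TCP) lies midway between the tips of the shut fingers; the grasp point (between the pads) lies 19 mm behind it; z points along the fingers, y is the direction in which the jaws open and shut (so a half turn about z gives the same grasp; the last joint's range is limited). The gripper opens to 95 mm and grips with 3 to 60 N. Pads are 20 mm wide; open, the fingers measure 119 mm over their backs; the gripper's body (75 mm by 180 mm) begins 59 mm behind the grasp point.
Start: joints at [-1.399, 0.491, 1.559, -0, 1.092, -0.106], TCP at [171.423, -601.05, 214.661] pointing down, gripper open.
Joint ranges: [-3.1, 3.1], [-0.84, 2.19], [0.05, 2.79], [-1.13, 4.28], [0.06, 2.93], [-2.69, 2.69]. Speed limits (rad/s): [2.22, 2.22, 2.79, 3.14, 3.14, 3.14].

### API

Orientations are given as [roll, pitch, yaw] about the fixed x, y, z axes, in that order (R = Rz(yaw) Ry(pitch) Rx(roll)).
In Python, from cell import env gives the robot as it stands.
- The arm moves only by the tool drive_tool, never from a script. Its argument "increments" is a list of rows, each a list of 2 entries, a list of its own where there are three numbers: the shift along the tool's x, y, z as a fraction of full scale, then the turn, a rotation vector about the tool's x, y, z as a fraction of full scale. In form: [[[x, y, z], [ax, ay, az]], ...]. A call has 1 to 5 rows; each row shifts and turns the commanded pose from where the row before left it, along the tool's axes as they then stand; what a row does not reach is not made up. Full scale, the value 1, is 30 mm for a shift and 0.08 rad for a turn. A row lasts 1/12 s, in which the tool goes at most 41.7 mm and 7.16 degrees, less where a joint would pass 70% of its speed; a pose out of reach is approached as far as the arm can. A call with a number of a shift or a turn outside -1 to 1 is refused whole. A call with a gripper value outside its range is refused whole. "jaw" is the opening, from -1 (shut) to 1 (fully open), so that 0 is half open, set as the call begins (left out, the last holds). The fingers move at their own pace and stop on an object; the grip force is fixed at half the most. Time passes only in rows, so rows that do not move let the fingers close. It gives the time, the measured TCP pose, the force and the opening at its end, in the units of the state.
- env.state(): the state, without advancing time (a new reading comes with each control period).
- env.read_camera(name): name is "scene" or "top" or "wrist"; returns a dict with "pixels" (420x560x3 uint8, blue, green, red), "vertical_fov" (degrees; the focal length in pixels is half the picture's height over the tangent of half this angle, whatever the lens; pixels are square), "cx", "cy" (the principal point, pixels), "k1" (the pictures are not rectified: a ray, as slopes to the right and down, at radius r is drawn at 1 + k1 r^2 times it, then the intrinsics apply), "world_to_cam" (4x4, takes a point from world to camera coordinates). Camera axes: x right, y down, z forward; pixel columns grow to the right and rows downward; lengths in mm; the calibration is good to about 2 mm. A picture is of the moment at which its call begins. There is no depth.
- env.job_done(): hands the job in, once; it reports no verdict.
Trained networks look in a picture, given as the dict that the camera call returned (one of the last four; its "shot" number tells which), for a name from the list of things; names that differ only in an ending like _2 or _b are one class to them, and where a whole thing is asked for, a point or a joint stands for the part that bears it (a point fixed in the world has none). Each returns a list of dicts, best first, with "score" (0 to 1); they miss things now and then, are a little off and sometimes report something else, mostly with a low value. They report only what shows in the picture. A call takes as long as a camera call.
- env.boxes_of(target, picture): "point" ([x, y, z] in mm, in world coordinates, good to about 4 mm: the middle of the surface that is visible of it).
- env.tip_of(target, picture): "point" ([x, y, z] in mm, in world coordinates, good to about 4 mm: a listed point, or the origin of a listed thing).
The state is a dict: "t": time; "joints": joint angles; "qvel": joint speeds; "tau": joint torques, N m; "eef_pos": TCP position; "tcp_rot": TCP orientation; "ft_force": force on the tool from outside, world axes, zero at the start; "moment": the same for the moment, N m; "opening": opening from 0.0 (shut) to 1.0 (fully open).
Only numpy, scipy, OpenCV 4.12 (cv2) and the standard library are available. Lean on these libraries where they do the work, as an engineer would, in place of code of your own. Each camera call takes 0.05 s, during which the arm holds its last target.

## Working session

There is one attempt and no reset: what is moved stays moved. The work goes in short steps, Python scripts to look and compute and a tool call to move; the robot and the scene stay as the last step left them, time stands still between calls to the robot, and variables do not carry over. Pictures are saved under pics/ and viewed, and the job is handed in when it is done.

Besides the shell and the picture viewer there is one more tool, called after "Emit:" as name([rows], argument=value, ...), one row to a line, values as JSON. drive_tool: Moves the arm, as the interface text tells. Its arguments: {"type":"object","properties":{"increments":{"type":"array","items":{"type":"array"}},"jaw":{"type":"number"}},"required":["increments"]}

```bash
ls; mkdir -p pics; python3 - <<'E'
from cell import env
import cv2
s=env.state(); print(s)
for n in ["scene","top","wrist"]:
    p=env.read_camera(n); cv2.imwrite(f"pics/a_{n}.png",p["pixels"])
    print(n,{k:v for k,v in p.items() if k!="pixels"})
    for t in ["valve_pivot","valve_grip","key_bow","key_collar","lock_face","t_key","knob_key","key_block","panel","filter","mug","shaker","jar","tub_low","board"]:
        r=env.tip_of(t,p); print(t,[(round(d["score"],2),[round(x) for x in d["point"]]) for d in r[:2]])
E
```

```text
pics
{'t': 0.0, 'joints': array([-1.39861167e+00,  4.91524442e-01,  1.55947608e+00, -3.41765740e-06,
        1.09173404e+00, -1.05596933e-01]), 'qvel': array([ 3.01536190e-04,  5.22034311e-05,  8.10754150e-04,  1.97620780e-03,
        3.84277843e-04, -1.96538703e-04]), 'tau': array([-1.41870983e-04, -6.12638497e+01, -2.58178747e+01,  6.92774914e-02,
        4.82942036e-02, -1.20532204e-04]), 'eef_pos': array([ 171.36621226, -600.770103  ,  214.07440834]), 'tcp_rot': array([-3.14045678e+00, -1.17344176e-04,  2.77783102e-01]), 'ft_force': array([-0.09645421,  0.35735209,  0.48994155]), 'moment': array([-0.08137491, -0.05667415, -0.03873513]), 'opening': 0.9975453162329316}
scene {'vertical_fov': 44.7988365015577, 'cx': 265.93699364395235, 'cy': 211.36140808172908, 'k1': -0.05220277819146117, 'world_to_cam': array([[ 7.82629766e-01,  6.22451584e-01, -6.68397414e-03,
        -4.01583491e+02],
       [ 3.89054181e-01, -4.97496776e-01, -7.75328190e-01,
        -1.82329626e+02],
       [-4.85929515e-01,  6.04194492e-01, -6.31523176e-01,
         1.70746868e+03],
       [ 0.00000000e+00,  0.
[... 1776 characters left out ...]
0.87, [787, 46, 1]), (0.68, [569, -519, -1])]
wrist {'vertical_fov': 71.67737880089364, 'cx': 280.79375547039507, 'cy': 204.28004649798552, 'k1': -0.04955925625600491, 'world_to_cam': array([[ 2.73923729e-01, -9.61751415e-01, -8.45606234e-05,
        -6.26505821e+02],
       [-9.29194990e-01, -2.64673768e-01,  2.57962144e-01,
        -2.97671311e+01],
       [-2.48117838e-01, -7.05833792e-02, -9.66155021e-01,
         3.90176093e+02],
       [ 0.00000000e+00,  0.00000000e+00,  0.00000000e+00,
         1.00000000e+00]]), 'shot': 3}
valve_pivot []
valve_grip []
key_bow []
key_collar []
lock_face []
t_key []
knob_key []
key_block []
panel []
filter []
mug []
shaker []
jar []
tub_low []
board []
```

View pics/a_scene.png

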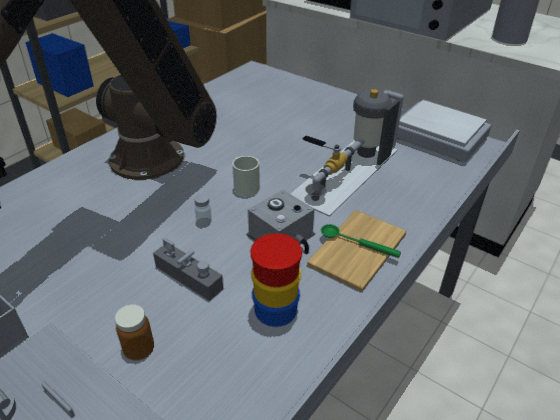

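View pics/a_top.png

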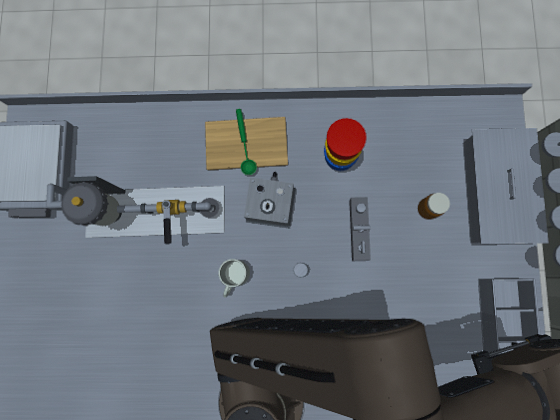

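View pics/a_wrist.png

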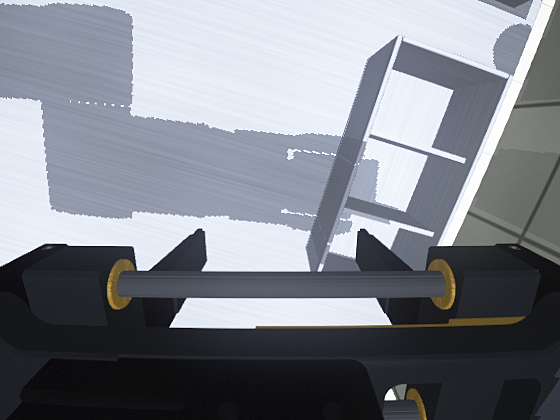

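```bash
cat > h.py <<'E'
from cell import env
import numpy as np, cv2
from scipy.spatial.transform import Rotation as Ro
def pose(s=None):
    s=s or env.state(); return np.array(s["eef_pos"]), Ro.from_euler('xyz',s["tcp_rot"])
def plan(p,yaw,n=None,start=None):
    """rows from present (or start) to p, yaw with tool down; interpolated straight"""
    p0,R0=start or pose(); R1=Ro.from_euler('xyz',[np.pi,0,yaw]); 
    rv=(R0.inv()*R1).as_rotvec()
    d=R0.inv().apply(np.array(p)-p0)
    print("err tool mm",d.round(2),"rv",rv.round(4))
    k=int(np.ceil(max(np.abs(np.array(p)-p0).max()/27,np.linalg.norm(np.array(p)-p0)/36,np.linalg.norm(rv)/.08,1)))
    n=n or k
    R=R0; step=(np.array(p)-p0)/n; rows=[]
    for i in range(n):
        t=R.inv().apply(step)/30; rows.append([[float(round(x,2)) for x in t],[float(round(x,2)) for x in rv/n/.08]]); R=R*Ro.from_rotvec(rv/n)
    for i in range(0,n,5): print(rows[i:i+5])
def shot(name,fn=None):
    p=env.read_camera(name)
    if fn: cv2.imwrite(f"pics/{fn}.png",p["pixels"])
    return p
def project(p,X):
    X=np.atleast_2d(X); W=p["world_to_cam"]; c=X@W[:3,:3].T+W[:3,3]; u=c[:,:2]/c[:,2:]
    r2=(u**2).sum(1,keepdims=True); u=u*(1+p["k1"]*r2); f=210/np.tan(np.radians(p["vertical_fov"]/2))
    return u*f+[p["cx"],p["cy"]]
def ray(p,uv,z):
    f=210/np.tan(np.radians(p["vertical_fov"]/2)); d=(np.atleast_2d(uv).astype(float)-[p["cx"],p["cy"]])/f; u=d.copy()
    for _ in range(20): u=d/(1+p["k1"]*(u**2).sum(1,keepdims=True))
    W=p["world_to_cam"]; C=-W[:3,:3].T@W[:3,3]; v=np.c_[u,np.ones(len(u))]@W[:3,:3]
    return C+v*((z-C[2])/v[:,2:])
E
python3 - <<'E'
from h import *
p=shot("wrist"); W=p["world_to_cam"]; C=-W[:3,:3].T@W[:3,3]; p0,R0=pose()
print("cam in tool",R0.inv().apply(C-p0), "axes in tool",R0.inv().apply(W[:3,:3]).round(3))
P=shot("top"); 
im=P["pixels"][100:300,130:390]; cv2.imwrite("pics/b.png",cv2.resize(im,None,fx=3,fy=3,interpolation=cv2.INTER_CUBIC))
plan([440,-430,260],1.6)
E
```

```text
cam in tool [  71.66082873    1.57220025 -169.94441945] axes in tool [[-0.     1.     0.   ]
 [-0.966 -0.    -0.258]
 [-0.258 -0.     0.966]]
err tool mm [305.2  -90.85 -45.38] rv [ 0.0000e+00  1.0000e-04 -1.3222e+00]
[[[0.6, -0.18, -0.09], [0.0, 0.0, -0.97]], [[0.61, -0.13, -0.09], [0.0, 0.0, -0.97]], [[0.62, -0.08, -0.09], [0.0, 0.0, -0.97]], [[0.62, -0.03, -0.09], [0.0, 0.0, -0.97]], [[0.62, 0.01, -0.09], [0.0, 0.0, -0.97]]]
[[[0.62, 0.06, -0.09], [0.0, 0.0, -0.97]], [[0.61, 0.11, -0.09], [0.0, 0.0, -0.97]], [[0.6, 0.16, -0.09], [0.0, 0.0, -0.97]], [[0.59, 0.2, -0.09], [0.0, 0.0, -0.97]], [[0.57, 0.25, -0.09], [0.0, 0.0, -0.97]]]
[[[0.55, 0.29, -0.09], [0.0, 0.0, -0.97]], [[0.53, 0.33, -0.09], [0.0, 0.0, -0.97]], [[0.5, 0.37, -0.09], [0.0, 0.0, -0.97]], [[0.47, 0.41, -0.09], [0.0, 0.0, -0.97]], [[0.44, 0.45, -0.09], [0.0, 0.0, -0.97]]]
[[[0.4, 0.48, -0.09], [0.0, 0.0, -0.97]], [[0.36, 0.51, -0.09], [0.0, 0.0, -0.97]]]
```

View pics/b.png

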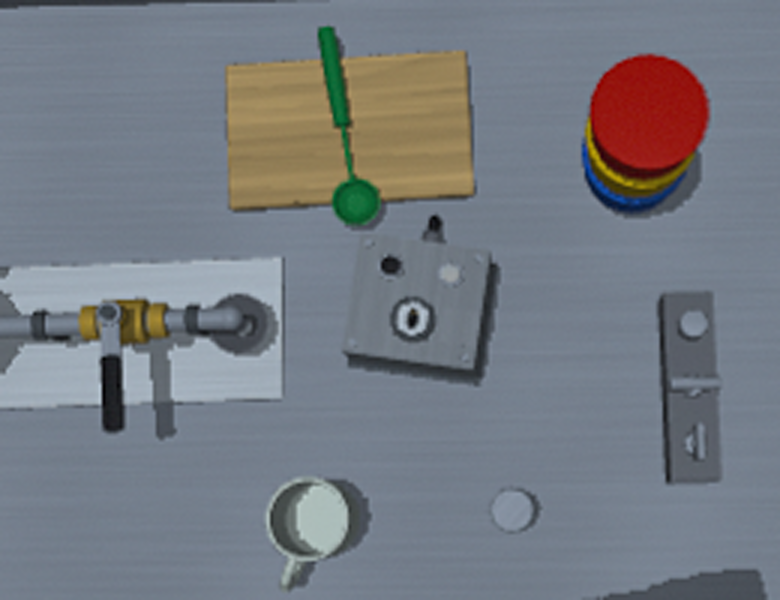

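Emit:
drive_tool([
  [[0.6, -0.18, -0.09], [0.0, 0.0, -0.97]],
  [[0.61, -0.13, -0.09], [0.0, 0.0, -0.97]],
  [[0.62, -0.08, -0.09], [0.0, 0.0, -0.97]],
  [[0.62, -0.03, -0.09], [0.0, 0.0, -0.97]],
  [[0.62, 0.01, -0.09], [0.0, 0.0, -0.97]],
])

```text
t: 2.92
eef_pos: [251.0, -550.5, 228.3]
tcp_rot: [3.141, 0.0, 0.669]
ft_force: [0.3, -0.3, -0.4]
opening: 0.999
```

Emit:
drive_tool([
  [[0.62, 0.06, -0.09], [0.0, 0.0, -0.97]],
  [[0.61, 0.11, -0.09], [0.0, 0.0, -0.97]],
  [[0.6, 0.16, -0.09], [0.0, 0.0, -0.97]],
  [[0.59, 0.2, -0.09], [0.0, 0.0, -0.97]],
  [[0.57, 0.25, -0.09], [0.0, 0.0, -0.97]],
])

```text
t: 3.33
eef_pos: [329.8, -500.4, 241.9]
tcp_rot: [3.141, 0.0, 1.058]
ft_force: [-0.0, -0.1, 0.6]
opening: 1.001
```

Emit:
drive_tool([
  [[0.55, 0.29, -0.09], [0.0, 0.0, -0.97]],
  [[0.53, 0.33, -0.09], [0.0, 0.0, -0.97]],
  [[0.5, 0.37, -0.09], [0.0, 0.0, -0.97]],
  [[0.47, 0.41, -0.09], [0.0, 0.0, -0.97]],
  [[0.44, 0.45, -0.09], [0.0, 0.0, -0.97]],
])

```text
t: 3.75
eef_pos: [408.6, -449.8, 255.3]
tcp_rot: [3.142, 0.0, 1.446]
ft_force: [0.1, 1.3, 0.5]
opening: 0.998
```

```bash
python3 - <<'E'
from h import *
s=env.state(); print(s["t"],s["eef_pos"],s["tcp_rot"],s["joints"])
plan([470,-300,260],2.6)
E
```

```text
3.75 [ 408.61921273 -449.82290328  255.31712323] [3.14156069e+00 1.32609158e-04 1.44561329e+00] [-9.41982914e-01  4.29195718e-01  1.55087307e+00 -7.35569425e-05
  1.16140532e+00 -8.16770602e-01]
err tool mm [156.31  42.19  -4.7 ] rv [-0.0000e+00  1.0000e-04 -1.1544e+00]
[[[0.35, 0.09, -0.01], [-0.0, 0.0, -0.96]], [[0.34, 0.12, -0.01], [-0.0, 0.0, -0.96]], [[0.33, 0.15, -0.01], [-0.0, 0.0, -0.96]], [[0.32, 0.17, -0.01], [-0.0, 0.0, -0.96]], [[0.3, 0.19, -0.01], [-0.0, 0.0, -0.96]]]
[[[0.29, 0.22, -0.01], [-0.0, 0.0, -0.96]], [[0.27, 0.24, -0.01], [-0.0, 0.0, -0.96]], [[0.25, 0.26, -0.01], [-0.0, 0.0, -0.96]], [[0.23, 0.28, -0.01], [-0.0, 0.0, -0.96]], [[0.21, 0.29, -0.01], [-0.0, 0.0, -0.96]]]
[[[0.18, 0.31, -0.01], [-0.0, 0.0, -0.96]], [[0.16, 0.32, -0.01], [-0.0, 0.0, -0.96]], [[0.13, 0.33, -0.01], [-0.0, 0.0, -0.96]], [[0.11, 0.34, -0.01], [-0.0, 0.0, -0.96]], [[0.08, 0.35, -0.01], [-0.0, 0.0, -0.96]]]
```

Emit:
drive_tool([
  [[0.35, 0.09, -0.01], [0.0, 0.0, -0.96]],
  [[0.34, 0.12, -0.01], [0.0, 0.0, -0.96]],
  [[0.33, 0.15, -0.01], [0.0, 0.0, -0.96]],
  [[0.32, 0.17, -0.01], [0.0, 0.0, -0.96]],
  [[0.3, 0.19, -0.01], [0.0, 0.0, -0.96]],
])

```text
t: 4.17
eef_pos: [428.6, -399.9, 256.7]
tcp_rot: [-3.142, 0.0, 1.83]
ft_force: [-0.6, 0.2, -0.4]
opening: 1.003
```

Emit:
drive_tool([
  [[0.29, 0.22, -0.01], [0.0, 0.0, -0.96]],
  [[0.27, 0.24, -0.01], [0.0, 0.0, -0.96]],
  [[0.25, 0.26, -0.01], [0.0, 0.0, -0.96]],
  [[0.23, 0.28, -0.01], [0.0, 0.0, -0.96]],
  [[0.21, 0.29, -0.01], [0.0, 0.0, -0.96]],
])

```text
t: 4.58
eef_pos: [449.4, -349.8, 258.2]
tcp_rot: [-3.142, 0.0, 2.214]
ft_force: [0.2, -0.2, 0.2]
opening: 1.001
```

```bash
python3 - <<'E'
from h import *
s=env.state(); print(s["t"],s["eef_pos"],s["tcp_rot"],s["joints"])
p=shot("wrist","c1")
for t in ["key_bow","key_collar","t_key","knob_key","key_block"]:
    r=env.tip_of(t,p); print(t,[(round(d["score"],2),[round(x,1) for x in d["point"]]) for d in r[:2]])
import pickle; pickle.dump(p,open("c1.pkl","wb"))
plan([520,-30,260],2.97)
E
```

```text
4.5833 [ 449.36886529 -349.82651077  258.19530933] [-3.14156549e+00  1.60980014e-04  2.21361784e+00] [-7.77437406e-01  3.69596819e-01  1.64051498e+00 -5.63514880e-05
  1.13132577e+00 -1.42023495e+00]
key_bow [(0.87, [448.7, -300.5, 82.2])]
key_collar [(0.8, [447.5, -304.3, 54.7]), (0.66, [568.4, -522.1, -2.9])]
t_key [(0.87, [505.0, -299.7, 52.9]), (0.67, [742.2, -251.6, -0.6])]
knob_key [(0.85, [561.0, -302.0, 50.6]), (0.64, [587.6, -29.1, -0.5])]
key_block [(0.69, [507.5, -300.0, 2.2])]
err tool mm [215.79 247.82  -1.96] rv [-2.000e-04  1.000e-04 -7.626e-01]
[[[0.6, 0.69, -0.01], [-0.0, 0.0, -0.79]], [[0.55, 0.73, -0.01], [-0.0, 0.0, -0.79]], [[0.51, 0.76, -0.01], [-0.0, 0.0, -0.79]], [[0.46, 0.79, -0.01], [-0.0, 0.0, -0.79]], [[0.41, 0.82, -0.01], [-0.0, 0.0, -0.79]]]
[[[0.35, 0.84, -0.01], [-0.0, 0.0, -0.79]], [[0.3, 0.86, -0.01], [-0.0, 0.0, -0.79]], [[0.24, 0.88, -0.01], [-0.0, 0.0, -0.79]], [[0.19, 0.89, -0.01], [-0.0, 0.0, -0.79]], [[0.13, 0.9, -0.01], [-0.0, 0.0, -0.79]]]
[[[0.07, 0.91, -0.01], [-0.0, 0.0, -0.79]], [[0.02, 0.91, -0.01], [-0.0, 0.0, -0.79]]]
```

View pics/c1.png

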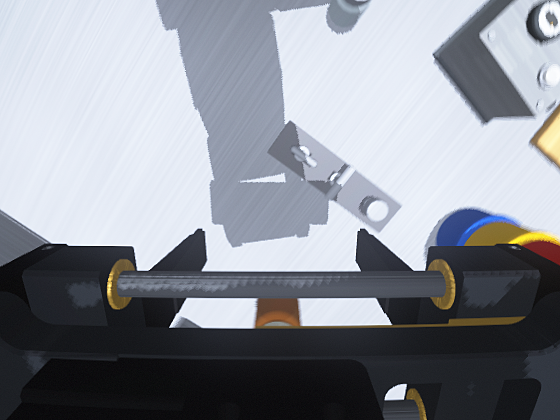

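Emit:
drive_tool([
  [[0.6, 0.69, -0.01], [0.0, 0.0, -0.79]],
  [[0.55, 0.73, -0.01], [0.0, 0.0, -0.79]],
  [[0.51, 0.76, -0.01], [0.0, 0.0, -0.79]],
  [[0.46, 0.79, -0.01], [0.0, 0.0, -0.79]],
  [[0.41, 0.82, -0.01], [0.0, 0.0, -0.79]],
])

```text
t: 5.3
eef_pos: [478.7, -215.8, 259.6]
tcp_rot: [-3.141, 0.0, 2.526]
ft_force: [0.6, -0.7, -0.8]
opening: 0.999
```

Emit:
drive_tool([
  [[0.35, 0.84, -0.01], [0.0, 0.0, -0.79]],
  [[0.3, 0.86, -0.01], [0.0, 0.0, -0.79]],
  [[0.24, 0.88, -0.01], [0.0, 0.0, -0.79]],
  [[0.19, 0.89, -0.01], [0.0, 0.0, -0.79]],
  [[0.13, 0.9, -0.01], [0.0, 0.0, -0.79]],
])

```text
t: 5.72
eef_pos: [508.6, -82.3, 261.2]
tcp_rot: [-3.141, 0.0, 2.843]
ft_force: [-0.3, -0.1, 0.3]
opening: 0.998
```

```bash
python3 - <<'E'
from h import *
import pickle
s=env.state(); print(s["t"],s["eef_pos"],s["tcp_rot"],s["joints"])
p=shot("wrist","c2"); pickle.dump(p,open("c2.pkl","wb"))
for t in ["lock_face","panel"]:
    r=env.tip_of(t,p); print(t,[(round(d["score"],2),[round(x,1) for x in d["point"]]) for d in r[:2]])
q=project(p,[567,-27,100])[0]; print(q)
x,y=[int(v) for v in q]; im=p["pixels"][max(0,y-70):y+70,x-90:x+90]; cv2.imwrite("pics/c2z.png",cv2.resize(im,None,fx=4,fy=4,interpolation=cv2.INTER_CUBIC)); print(x-90,max(0,y-70))
plan([475,230,240],3.14)
E
```

```text
5.7167 [508.57823659 -82.30850971 261.15689307] [-3.14145238e+00  2.01978627e-04  2.84256358e+00] [-2.88637455e-01  2.85712381e-01  1.76122461e+00 -1.60195002e-04
  1.09445516e+00 -1.56033125e+00]
lock_face [(0.68, [567.8, -28.8, 100.8])]
panel [(0.85, [589.8, -29.8, 1.6])]
[340.54251126 223.0894953 ]
250 153
err tool mm [124.17 288.43  21.1 ] rv [-2.000e-04  2.000e-04 -2.975e-01]
[[[0.34, 0.8, 0.06], [-0.0, 0.0, -0.31]], [[0.32, 0.81, 0.06], [-0.0, 0.0, -0.31]], [[0.3, 0.82, 0.06], [-0.0, 0.0, -0.31]], [[0.28, 0.82, 0.06], [-0.0, 0.0, -0.31]], [[0.26, 0.83, 0.06], [-0.0, 0.0, -0.31]]]
[[[0.24, 0.84, 0.06], [-0.0, 0.0, -0.31]], [[0.22, 0.84, 0.06], [-0.0, 0.0, -0.31]], [[0.2, 0.85, 0.06], [-0.0, 0.0, -0.31]], [[0.18, 0.85, 0.06], [-0.0, 0.0, -0.31]], [[0.16, 0.86, 0.06], [-0.0, 0.0, -0.31]]]
[[[0.14, 0.86, 0.06], [-0.0, 0.0, -0.31]], [[0.12, 0.86, 0.06], [-0.0, 0.0, -0.31]]]
```

View pics/c2z.png

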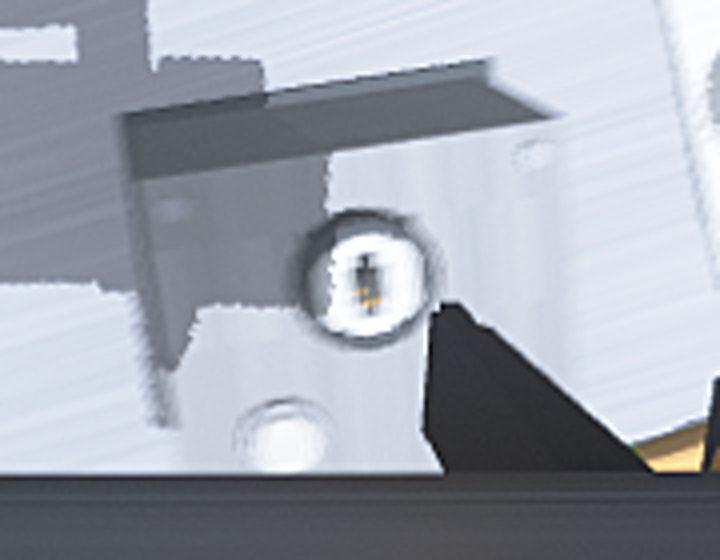

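View pics/c2.png

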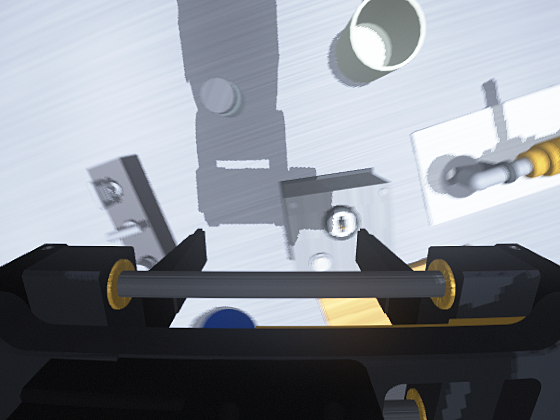

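```bash
python3 - <<'E'
from h import *
import pickle
p=pickle.load(open("c2.pkl","rb"))
g=lambda z,h: ray(p,[[250+z[0]/4-.4,153+z[1]/4-.4]],h)[0]
print(g((367,285),100),g((365,280),101.5))
a=g((132,181),90);b=g((556,118),90); d=b-a; print(a,b,np.linalg.norm(d),np.degrees(np.arctan2(-d[0],d[1])))
c1=g((172,210),90);c2=g((533,152),90);d=c2-c1;print(c1,c2,np.degrees(np.arctan2(-d[0],d[1])))
E
```

```text
[568.22488424 -26.30262215 100.        ] [565.9319252  -26.65893098 101.5       ]
[518.99272999 -85.04928705  90.        ] [537.82676807  42.03191297  90.        ] 128.46926632682283 -8.43014265725633
[531.23688358 -76.09807777  90.        ] [546.00096032  33.17361129  90.        ] -7.694832481019271
```

Emit:
drive_tool([
  [[0.34, 0.8, 0.06], [0.0, 0.0, -0.31]],
  [[0.32, 0.81, 0.06], [0.0, 0.0, -0.31]],
  [[0.3, 0.82, 0.06], [0.0, 0.0, -0.31]],
  [[0.28, 0.82, 0.06], [0.0, 0.0, -0.31]],
  [[0.26, 0.83, 0.06], [0.0, 0.0, -0.31]],
])

```text
t: 6.28
eef_pos: [495.1, 46.5, 252.0]
tcp_rot: [-3.141, 0.0, 2.963]
ft_force: [-0.3, -0.7, -0.4]
opening: 1.001
```

Emit:
drive_tool([
  [[0.24, 0.84, 0.06], [0.0, 0.0, -0.31]],
  [[0.22, 0.84, 0.06], [0.0, 0.0, -0.31]],
  [[0.2, 0.85, 0.06], [0.0, 0.0, -0.31]],
  [[0.18, 0.85, 0.06], [0.0, 0.0, -0.31]],
  [[0.16, 0.86, 0.06], [0.0, 0.0, -0.31]],
])

```text
t: 6.7
eef_pos: [481.7, 176.8, 243.0]
tcp_rot: [-3.141, 0.0, 3.087]
ft_force: [-0.3, -1.0, 0.7]
opening: 1.001
```

```bash
python3 - <<'E'
from h import *
import pickle
s=env.state(); print(s["t"],s["eef_pos"],s["tcp_rot"],s["joints"])
p=shot("wrist","c3"); pickle.dump(p,open("c3.pkl","wb"))
for t in ["valve_pivot","valve_grip"]:
    r=env.tip_of(t,p); print(t,[(round(d["score"],2),[round(x,1) for x in d["point"]]) for d in r[:2]])
E
```

```text
6.7 [481.67886358 176.75791363 242.98319173] [-3.14128041e+00  1.80692126e-04  3.08748355e+00] [ 2.23097988e-01  3.01092110e-01  1.79159007e+00 -4.03501288e-04
  1.04882217e+00 -1.29338804e+00]
valve_pivot [(0.93, [572.2, 260.1, 128.6])]
valve_grip [(0.83, [494.7, 255.3, 126.5])]
```

View pics/c3.png

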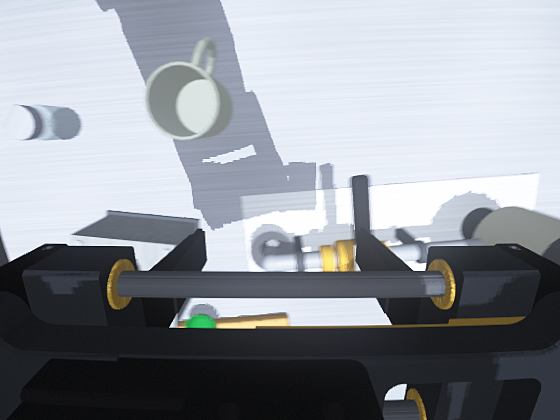

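```bash
python3 - <<'E'
from h import *
import pickle
p=pickle.load(open("c3.pkl","rb"))
a,b=ray(p,[[242,196],[538,174]],2); d=b-a; print(a,b,np.degrees(np.arctan2(-d[0],d[1])))
a,b=ray(p,[[360.5,178],[362,228]],131); d=b-a; print(a,b,np.degrees(np.arctan2(d[1],d[0])))
im=p["pixels"][140:300,230:430]; cv2.imwrite("pics/c3z.png",cv2.resize(im,None,fx=4,fy=4,interpolation=cv2.INTER_CUBIC))
P=shot("top")
for (w,h,t) in [((105,372),(115,428),133)]: pass
g=lambda z,h: ray(P,[[130+z[0]/3-.33,100+z[1]/3-.33]],h)[0]
print(g((113,428),133),g((111,358),133),g((110,311),133))
a=g((0,408),2);b=g((283,400),2);d=a-b;print(a,b,np.degrees(np.arctan2(-d[0],d[1])))
plan([495,254.5,190],np.pi+.06)
E
```

```text
[502.99636568 117.39311723   2.        ] [492.77771864 556.81311938   2.        ] 1.3321647579064306
[461.76519512 254.64445691 131.        ] [514.00354443 257.03935567 131.        ] 2.624921698211799
[463.89487614 252.08534159 133.        ] [530.27680793 256.06073815 133.        ] [575.46307362 258.45145424 133.        ]
[496.50597837 412.7862761    2.        ] [500.84402651 114.94508194   2.        ] 0.8344523228202453
err tool mm [-9.17 78.96 52.89] rv [-0.0005 -0.0002 -0.1131]
[[[-0.1, 0.88, 0.59], [-0.0, -0.0, -0.47]], [[-0.13, 0.87, 0.59], [-0.0, -0.0, -0.47]], [[-0.17, 0.87, 0.59], [-0.0, -0.0, -0.47]]]
```

View pics/c3z.png

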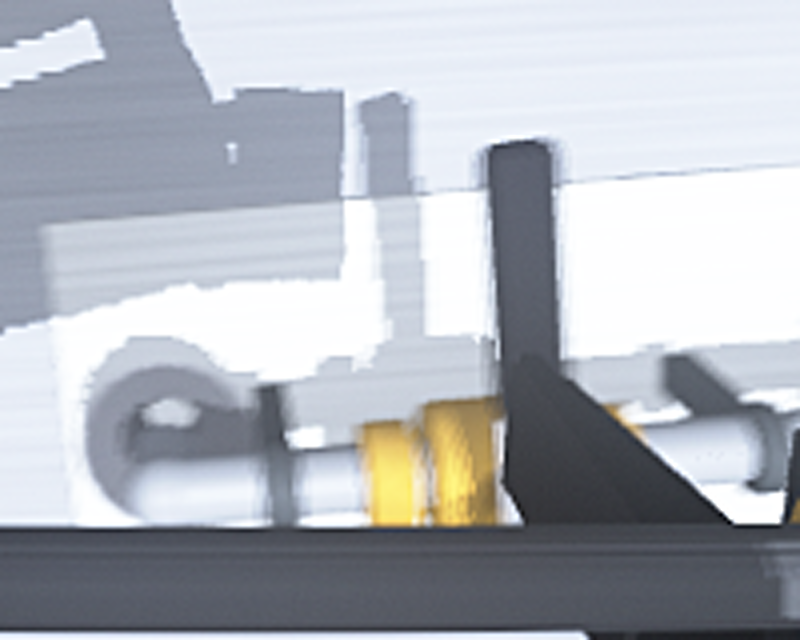

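Emit:
drive_tool([
  [[-0.1, 0.88, 0.59], [0.0, 0.0, -0.47]],
  [[-0.13, 0.87, 0.59], [0.0, 0.0, -0.47]],
  [[-0.17, 0.87, 0.59], [0.0, 0.0, -0.38]],
])

```text
t: 7.15
eef_pos: [495.6, 254.3, 189.7]
tcp_rot: [3.142, 0.001, -3.09]
ft_force: [1.3, -0.4, -0.1]
opening: 1.005
```

```bash
python3 - <<'E'
from h import *
import pickle
s=env.state(); print(s["t"],s["eef_pos"],s["tcp_rot"],s["joints"])
p=shot("wrist","c4"); pickle.dump(p,open("c4.pkl","wb"))
for t in ["valve_pivot","valve_grip"]:
    r=env.tip_of(t,p); print(t,[(round(d["score"],2),[round(x,1) for x in d["point"]]) for d in r[:2]])
cv2.imwrite("pics/c4z.png",cv2.resize(p["pixels"][100:300,180:440],None,fx=3,fy=3,interpolation=cv2.INTER_CUBIC))
E
```

```text
7.15 [495.61071798 254.34775382 189.747612  ] [ 3.14155097e+00  1.27087474e-03 -3.09013749e+00] [ 3.55743888e-01  4.21978792e-01  1.75765637e+00 -4.16055725e-04
  9.60732550e-01 -1.26626947e+00]
valve_pivot [(0.95, [574.7, 259.0, 124.5])]
valve_grip [(0.82, [496.4, 256.3, 127.2])]
```

View pics/c4z.png

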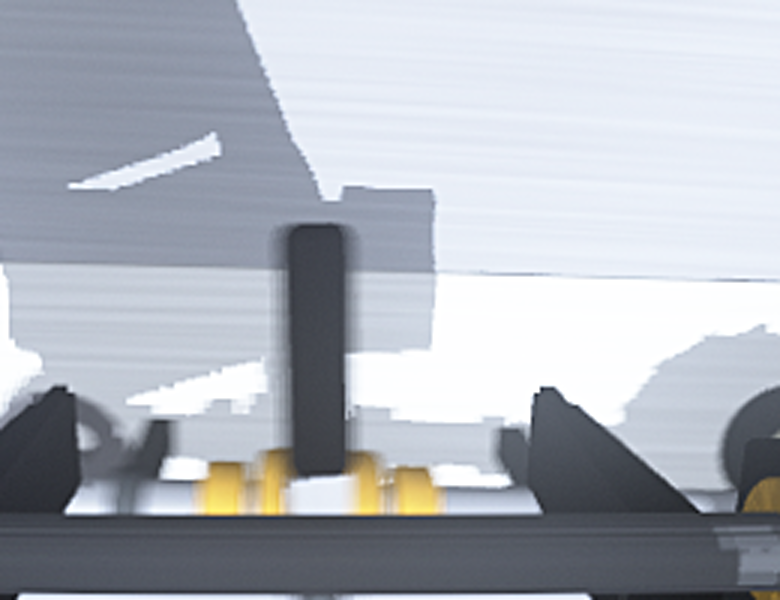

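```bash
python3 - <<'E'
from h import *
import pickle
p=pickle.load(open("c4.pkl","rb"))
g=lambda z,h: ray(p,[[180+z[0]/3-.33,100+z[1]/3-.33]],h)[0]
a,b=g((317.5,240),133),g((319.5,470),133); d=b-a; print(a,b,np.linalg.norm(d),np.degrees(np.arctan2(d[1],d[0])))
a,b=g((15,265),2),g((775,280),2); d=b-a; print(a,b,np.degrees(np.arctan2(-d[0],d[1])))
plan([495.5,255.5,109],-3.09)
E
```

```text
[463.22724744 254.75006948 133.        ] [528.92051834 258.96334347 133.        ] 65.82824255998682 3.669670207928912
[503.42399289 131.707288     2.        ] [493.2471914  453.90100517   2.        ] 1.809141361107426
err tool mm [-0.99  0.83 79.7 ] rv [-0.001  -0.0022  0.0013]
[[[-0.01, 0.01, 0.89], [-0.0, -0.01, 0.01]], [[-0.01, 0.01, 0.89], [-0.0, -0.01, 0.01]], [[-0.01, 0.01, 0.89], [-0.0, -0.01, 0.01]]]
```

Emit:
drive_tool([
  [[-0.01, 0.02, 0.89], [0.0, 0.0, 0.0]],
  [[0.0, 0.02, 0.89], [0.0, 0.0, -0.1]],
  [[0.0, 0.02, 0.88], [0.0, 0.0, 0.0]],
])

```text
t: 7.55
eef_pos: [495.6, 255.3, 110.5]
tcp_rot: [3.141, 0.002, -3.082]
ft_force: [0.4, 1.1, -0.6]
opening: 1.004
```

Emit:
drive_tool([
  [[0, 0, 0], [0, 0, 0]],
  [[0, 0, 0], [0, 0, 0]],
  [[0, 0, 0], [0, 0, 0]],
  [[0, 0, 0], [0, 0, 0]],
  [[0, 0, 0], [0, 0, 0]],
], jaw=-1)

```text
t: 7.97
eef_pos: [495.4, 257.0, 111.8]
tcp_rot: [3.141, 0.002, -3.08]
ft_force: [-0.2, -0.8, 0.6]
opening: 0.705
```

Emit:
drive_tool([
  [[0, 0, 0], [0, 0, 0]],
  [[0, 0, 0], [0, 0, 0]],
  [[0, 0, 0], [0, 0, 0]],
  [[0, 0, 0], [0, 0, 0]],
  [[0, 0, 0], [0, 0, 0]],
])

```text
t: 8.38
eef_pos: [494.7, 257.2, 110.3]
tcp_rot: [-3.142, 0.0, -3.08]
ft_force: [-0.4, 0.2, 0.0]
opening: 0.357
```

Emit:
drive_tool([
  [[0, 0, 0], [0, 0, 0]],
  [[0, 0, 0], [0, 0, 0]],
  [[0, 0, 0], [0, 0, 0]],
  [[0, 0, 0], [0, 0, 0]],
  [[0, 0, 0], [0, 0, 0]],
])

```text
t: 8.8
eef_pos: [494.5, 257.0, 110.1]
tcp_rot: [-3.141, -0.001, -3.08]
ft_force: [-1.6, -1.4, 2.2]
opening: 0.205
```

```bash
python3 - <<'E'
from h import *
s=env.state(); print({k:s[k] for k in ("t","eef_pos","tcp_rot","ft_force","moment","opening")})
E
```

```text
{'t': 8.8, 'eef_pos': array([494.49449399, 256.96618492, 110.1145427 ]), 'tcp_rot': array([-3.14129968e+00, -5.08753476e-04, -3.07997642e+00]), 'ft_force': array([-1.59316923, -1.37467838,  2.22137376]), 'moment': array([-0.29315485,  0.07554066, -0.21170191]), 'opening': 0.20532502773175138}
```

Emit:
drive_tool([
  [[-0.007, -0.194, 0], [0, 0, 0.94]],
  [[-0.007, -0.194, 0], [0, 0, 0.94]],
  [[-0.007, -0.194, 0], [0, 0, 0.94]],
  [[-0.007, -0.194, 0], [0, 0, 0.94]],
  [[-0.007, -0.194, 0], [0, 0, 0.94]],
])

```text
t: 9.22
eef_pos: [490.8, 231.0, 110.1]
tcp_rot: [3.14, -0.004, 2.828]
ft_force: [-17.2, 28.2, 2.9]
opening: 0.385
```

Emit:
drive_tool([
  [[-0.007, -0.194, 0], [0, 0, 0.94]],
  [[-0.007, -0.194, 0], [0, 0, 0.94]],
  [[-0.007, -0.194, 0], [0, 0, 0.94]],
  [[-0.007, -0.194, 0], [0, 0, 0.94]],
  [[0, 0, 0], [0, 0, 0]],
])

```text
t: 9.63
eef_pos: [482.9, 206.3, 110.0]
tcp_rot: [-3.139, -0.002, 2.524]
ft_force: [-18.2, -13.0, 5.6]
opening: 0.238
```

```bash
python3 - <<'E'
from h import *
import pickle
s=env.state(); print({k:s[k] for k in ("t","eef_pos","tcp_rot","ft_force","moment","opening")})
p=shot("wrist","d1"); pickle.dump(p,open("d1.pkl","wb"))
P=shot("top"); pickle.dump(P,open("d1t.pkl","wb"))
cv2.imwrite("pics/d1t.png",cv2.resize(P["pixels"][130:280,60:260],None,fx=4,fy=4,interpolation=cv2.INTER_CUBIC))
E
```

```text
{'t': 9.6333, 'eef_pos': array([482.86525664, 206.30130124, 110.02833737]), 'tcp_rot': array([-3.13934155e+00, -1.61185844e-03,  2.52383837e+00]), 'ft_force': array([-18.24308253, -13.02587593,   5.63752354]), 'moment': array([-2.24852188,  2.90923295,  0.09367375]), 'opening': 0.23797559263912482}
```

View pics/d1.png

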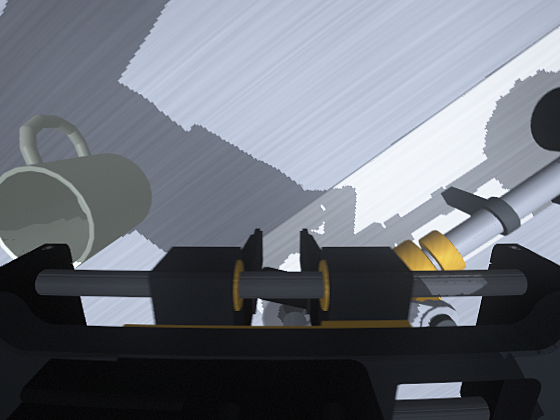

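View pics/d1t.png

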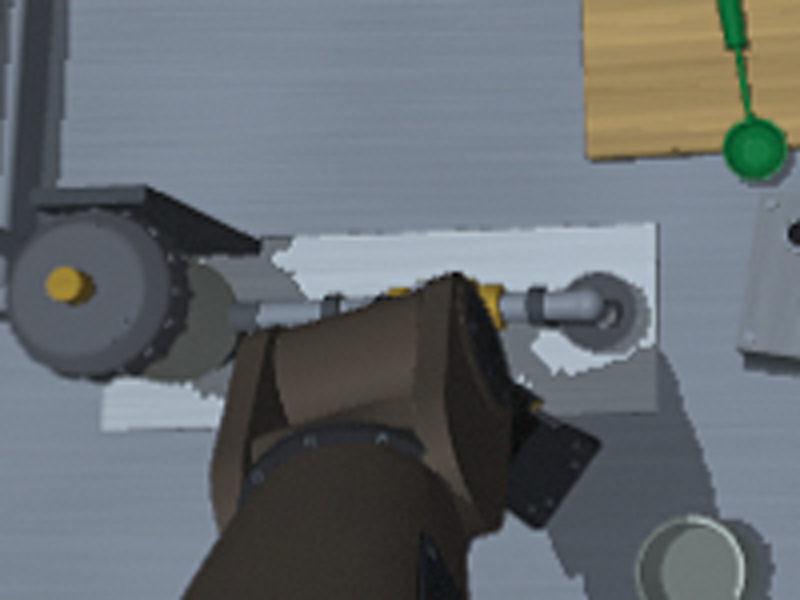

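Emit:
drive_tool([
  [[0, 0, 0], [0, 0, 0]],
  [[0, 0, 0], [0, 0, 0]],
  [[0, 0, 0], [0, 0, 0]],
  [[0, 0, 0], [0, 0, 0]],
  [[0, 0, 0], [0, 0, 0]],
], jaw=0.5)

```text
t: 10.15
eef_pos: [484.7, 206.8, 110.2]
tcp_rot: [3.141, 0.001, 2.527]
ft_force: [0.6, -0.1, -0.0]
opening: 0.505
```

Emit:
drive_tool([
  [[0, 0, 0], [0, 0, 0]],
  [[0, 0, 0], [0, 0, 0]],
  [[0, 0, -0.9], [0, 0, -0.9]],
  [[0, 0, -0.9], [0, 0, -0.9]],
  [[0, 0, -0.9], [0, 0, -0.9]],
])

```text
t: 10.57
eef_pos: [484.1, 206.7, 192.0]
tcp_rot: [-3.141, -0.001, 2.746]
ft_force: [-0.1, -0.4, -0.3]
opening: 0.746
```

```bash
python3 - <<'E'
from h import *
import pickle
s=env.state(); print({k:s[k] for k in ("t","eef_pos","tcp_rot","ft_force","moment","opening")})
p=shot("wrist","d2"); pickle.dump(p,open("d2.pkl","wb"))
for t in ["valve_pivot","valve_grip"]:
    r=env.tip_of(t,p); print(t,[(round(d["score"],2),[round(x,1) for x in d["point"]]) for d in r[:2]])
E
```

```text
{'t': 10.5667, 'eef_pos': array([484.13564817, 206.66220902, 192.01263145]), 'tcp_rot': array([-3.14091548e+00, -7.00821191e-04,  2.74625076e+00]), 'ft_force': array([-0.07194971, -0.38862471, -0.30714436]), 'moment': array([ 0.08040406, -0.15860654,  0.03238527]), 'opening': 0.7459804304184672}
valve_pivot [(0.35, [575.2, 259.8, 0.7])]
valve_grip [(0.67, [512.6, 208.1, 126.6])]
```

View pics/d2.png

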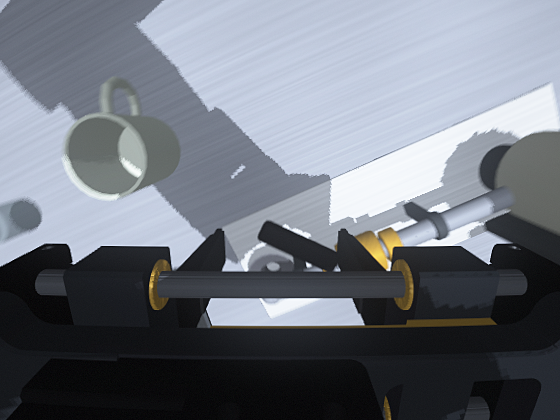

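```bash
python3 - <<'E'
from h import *
plan([510,208,205],-2.4)
E
```

```text
err tool mm [-22.66  10.7  -12.09] rv [ 3.0000e-04  4.0000e-03 -1.1405e+00]
[[[-0.05, 0.02, -0.03], [0.0, 0.0, -0.95]], [[-0.05, 0.02, -0.03], [0.0, 0.0, -0.95]], [[-0.05, 0.02, -0.03], [0.0, 0.0, -0.95]], [[-0.05, 0.01, -0.03], [0.0, 0.0, -0.95]], [[-0.06, 0.01, -0.03], [0.0, 0.0, -0.95]]]
[[[-0.06, 0.0, -0.03], [0.0, 0.0, -0.95]], [[-0.06, -0.0, -0.03], [0.0, 0.0, -0.95]], [[-0.06, -0.01, -0.03], [0.0, 0.0, -0.95]], [[-0.05, -0.01, -0.03], [0.0, 0.0, -0.95]], [[-0.05, -0.01, -0.03], [0.0, 0.0, -0.95]]]
[[[-0.05, -0.02, -0.03], [0.0, 0.0, -0.95]], [[-0.05, -0.02, -0.03], [0.0, 0.0, -0.95]], [[-0.05, -0.03, -0.03], [0.0, 0.0, -0.95]], [[-0.05, -0.03, -0.03], [0.0, 0.0, -0.95]], [[-0.05, -0.03, -0.03], [0.0, 0.0, -0.95]]]
```

Emit:
drive_tool([
  [[-0.05, 0.02, -0.03], [0.0, 0.0, -0.95]],
  [[-0.05, 0.02, -0.03], [0.0, 0.0, -0.95]],
  [[-0.05, 0.02, -0.03], [0.0, 0.0, -0.95]],
  [[-0.05, 0.01, -0.03], [0.0, 0.0, -0.95]],
  [[-0.06, 0.01, -0.03], [0.0, 0.0, -0.95]],
])

```text
t: 11.13
eef_pos: [492.1, 207.0, 194.4]
tcp_rot: [-3.141, -0.002, 3.125]
ft_force: [-0.3, -0.2, -0.7]
opening: 0.752
```

Emit:
drive_tool([
  [[-0.06, 0.0, -0.03], [0.0, 0.0, -0.95]],
  [[-0.06, 0.0, -0.03], [0.0, 0.0, -0.95]],
  [[-0.06, -0.01, -0.03], [0.0, 0.0, -0.95]],
  [[-0.05, -0.01, -0.03], [0.0, 0.0, -0.95]],
  [[-0.05, -0.01, -0.03], [0.0, 0.0, -0.95]],
])

```text
t: 11.55
eef_pos: [500.6, 207.2, 198.9]
tcp_rot: [3.141, -0.002, -2.778]
ft_force: [-0.5, 0.2, -0.5]
opening: 0.747
```

Emit:
drive_tool([
  [[-0.05, -0.02, -0.03], [0.0, 0.0, -0.95]],
  [[-0.05, -0.02, -0.03], [0.0, 0.0, -0.95]],
  [[-0.05, -0.03, -0.03], [0.0, 0.0, -0.95]],
  [[-0.05, -0.03, -0.03], [0.0, 0.0, -0.95]],
  [[-0.05, -0.03, -0.03], [0.0, 0.0, -0.95]],
])

```text
t: 11.97
eef_pos: [509.1, 207.5, 203.4]
tcp_rot: [3.141, -0.002, -2.398]
ft_force: [-0.5, 0.3, 0.2]
opening: 0.751
```

```bash
python3 - <<'E'
from h import *
import pickle
s=env.state(); print({k:s[k] for k in ("t","eef_pos","tcp_rot","joints","opening")})
p=shot("wrist","d3"); pickle.dump(p,open("d3.pkl","wb"))
for t in ["valve_pivot","valve_grip"]:
    r=env.tip_of(t,p); print(t,[(round(d["score"],2),[round(x,1) for x in d["point"]]) for d in r[:2]])
cv2.imwrite("pics/d3z.png",cv2.resize(p["pixels"][100:300,180:440],None,fx=3,fy=3,interpolation=cv2.INTER_CUBIC))
E
```

```text
{'t': 11.9667, 'eef_pos': array([509.09174493, 207.51677176, 203.3581348 ]), 'tcp_rot': array([ 3.14080389e+00, -1.75998412e-03, -2.39801163e+00]), 'joints': array([ 2.66953352e-01,  3.97515598e-01,  1.75713363e+00, -1.27603095e-04,
        9.88869129e-01, -2.04735306e+00]), 'opening': 0.7511666350024385}
valve_pivot [(0.9, [575.0, 260.0, 127.9])]
valve_grip [(0.91, [515.4, 209.3, 123.5])]
```

View pics/d3z.png

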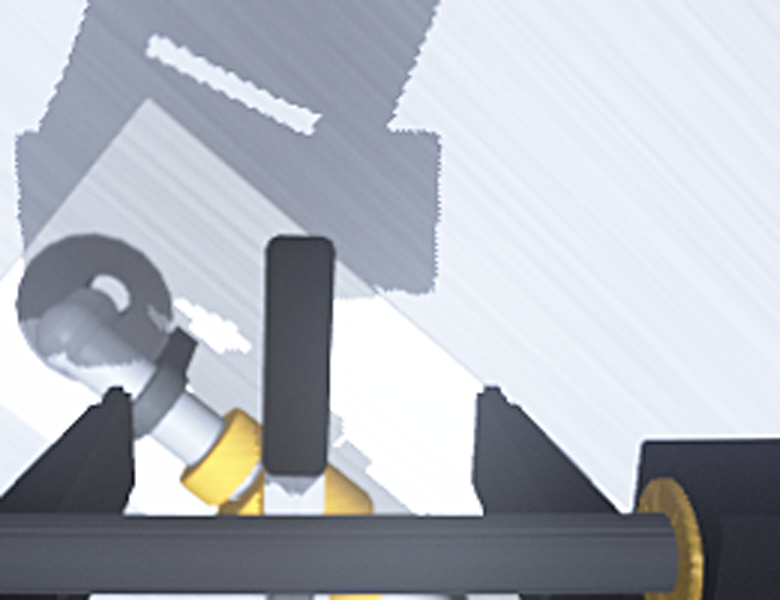

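```bash
python3 - <<'E'
from h import *
import pickle
p=pickle.load(open("d3.pkl","rb"))
g=lambda z,h: ray(p,[[180+z[0]/3-.33,100+z[1]/3-.33]],h)[0]
a,b=g((301,238),133),g((295.5,472),133); d=b-a; print(a,b,np.linalg.norm(d),np.degrees(np.arctan2(d[1],d[0])))
a,b=g((150,98),2),g((485,385),2); d=b-a; print(a,b,np.degrees(np.arctan2(-d[0],d[1])))
a,b=g((150,98),2),g((25,248),2); d=b-a; print(a,b,np.degrees(np.arctan2(d[1],d[0])))
# pipe edges at mid height 75
a,b=g((140,430),75),g((190,470),75); d=b-a; print(np.degrees(np.arctan2(-d[0],d[1])))
for c in [(571,260,128),(575,260,128),(571,262,128)]: print(project(p,c))
E
```

```text
[486.96061322 184.92120321 133.        ] [540.33637567 231.66611916 133.        ] 70.95110418185938 41.21091754575095
[502.82038615 114.13941676   2.        ] [496.99087444 306.59485451   2.        ] 1.7349695487550612
[502.82038615 114.13941676   2.        ] [587.93740462 114.77529237   2.        ] 0.42802616532576954
0.7849448702290729
[[278.43676286 294.76777378]]
[[275.6218599  297.46516289]]
[[279.97785654 296.00829467]]
```

```bash
python3 - <<'E'
from h import *
plan([513.5,208,110],-2.42)
E
```

```text
err tool mm [-3.65 -2.66 93.63] rv [ 0.0006 -0.0014  0.0167]
[[[-0.03, -0.02, 0.78], [0.0, -0.0, 0.05]], [[-0.03, -0.02, 0.78], [0.0, -0.0, 0.05]], [[-0.03, -0.02, 0.78], [0.0, -0.0, 0.05]], [[-0.03, -0.02, 0.78], [0.0, -0.0, 0.05]]]
```

Emit:
drive_tool([
  [[-0.03, -0.02, 0.78], [0.0, 0.0, 0.07]],
  [[-0.03, -0.02, 0.78], [0.0, 0.0, 0.07]],
  [[-0.03, -0.02, 0.78], [0.0, 0.0, 0.07]],
  [[-0.03, -0.02, 0.78], [0.0, 0.0, 0.07]],
])

```text
t: 12.45
eef_pos: [513.3, 208.2, 109.6]
tcp_rot: [3.142, -0.0, -2.427]
ft_force: [0.2, -1.0, -0.5]
opening: 0.752
```

Emit:
drive_tool([
  [[0, 0, 0], [0, 0, 0]],
  [[0, 0, 0], [0, 0, 0]],
  [[0, 0, 0], [0, 0, 0]],
  [[0, 0, 0], [0, 0, 0]],
  [[0, 0, 0], [0, 0, 0]],
], jaw=-1)

```text
t: 12.87
eef_pos: [514.1, 208.4, 112.4]
tcp_rot: [-3.141, 0.002, -2.423]
ft_force: [0.2, -0.8, 0.6]
opening: 0.454
```

Emit:
drive_tool([
  [[0, 0, 0], [0, 0, 0]],
  [[0, 0, 0], [0, 0, 0]],
  [[0, 0, 0], [0, 0, 0]],
  [[0, 0, 0], [0, 0, 0]],
  [[0, 0, 0], [0, 0, 0]],
])

```text
t: 13.28
eef_pos: [513.6, 208.3, 111.4]
tcp_rot: [-3.142, 0.0, -2.423]
ft_force: [-1.5, 0.1, 3.8]
opening: 0.208
```

```bash
python3 - <<'E'
from h import *
s=env.state(); print({k:s[k] for k in ("t","eef_pos","tcp_rot","ft_force","moment","opening")})
E
```

```text
{'t': 13.2833, 'eef_pos': array([513.6303885 , 208.34712852, 111.37230449]), 'tcp_rot': array([-3.14154985e+00,  8.79786319e-05, -2.42293064e+00]), 'ft_force': array([-1.54969357,  0.13504959,  3.76394479]), 'moment': array([ 0.34130719,  0.22188868, -0.04255936]), 'opening': 0.20835432572700446}
```

Emit:
drive_tool([
  [[-0.003, -0.12, 0], [0, 0, -0.57]],
  [[-0.003, -0.12, 0], [0, 0, -0.57]],
  [[0, 0, 0], [0, 0, 0]],
])

```text
t: 13.53
eef_pos: [519.0, 202.9, 111.3]
tcp_rot: [-3.141, 0.0, -2.33]
ft_force: [-0.9, -2.5, 5.0]
opening: 0.209
```

Emit:
drive_tool([
  [[0, 0, 0], [0, 0, 0]],
  [[0, 0, 0], [0, 0, 0]],
  [[0, 0, 0], [0, 0, 0]],
  [[0, 0, -0.6], [0, 0, 0]],
  [[0, 0, -0.9], [0, 0, 0]],
], jaw=0.0)

```text
t: 13.95
eef_pos: [517.5, 202.9, 154.5]
tcp_rot: [3.139, -0.004, -2.333]
ft_force: [1.0, 0.6, 0.4]
opening: 0.48
```

Emit:
drive_tool([
  [[0, 0, -0.9], [0, 0, 0]],
  [[0, 0, -0.9], [0, 0, 0]],
])

```text
t: 14.12
eef_pos: [518.4, 203.1, 211.0]
tcp_rot: [3.141, -0.001, -2.332]
ft_force: [0.7, -0.0, 0.2]
opening: 0.497
```

```bash
python3 - <<'E'
from h import *
import pickle
s=env.state(); print({k:s[k] for k in ("t","eef_pos","tcp_rot","joints","opening")})
p=shot("wrist","d4"); pickle.dump(p,open("d4.pkl","wb"))
for t in ["valve_pivot","valve_grip"]:
    r=env.tip_of(t,p); print(t,[(round(d["score"],2),[round(x,1) for x in d["point"]]) for d in r[:2]])
cv2.imwrite("pics/d4z.png",cv2.resize(p["pixels"][100:300,180:440],None,fx=3,fy=3,interpolation=cv2.INTER_CUBIC))
E
```

```text
{'t': 14.1167, 'eef_pos': array([518.36687261, 203.11848543, 210.99326133]), 'tcp_rot': array([ 3.14121871e+00, -7.73767028e-04, -2.33249506e+00]), 'joints': array([ 2.54853317e-01,  3.98361517e-01,  1.73200114e+00, -1.05277480e-04,
        1.01208473e+00, -2.12498461e+00]), 'opening': 0.4972759623471253}
valve_pivot [(0.7, [522.9, 206.1, 127.6]), (0.68, [575.0, 259.7, 127.6])]
valve_grip [(0.88, [521.0, 201.7, 124.4])]
```

View pics/d4z.png

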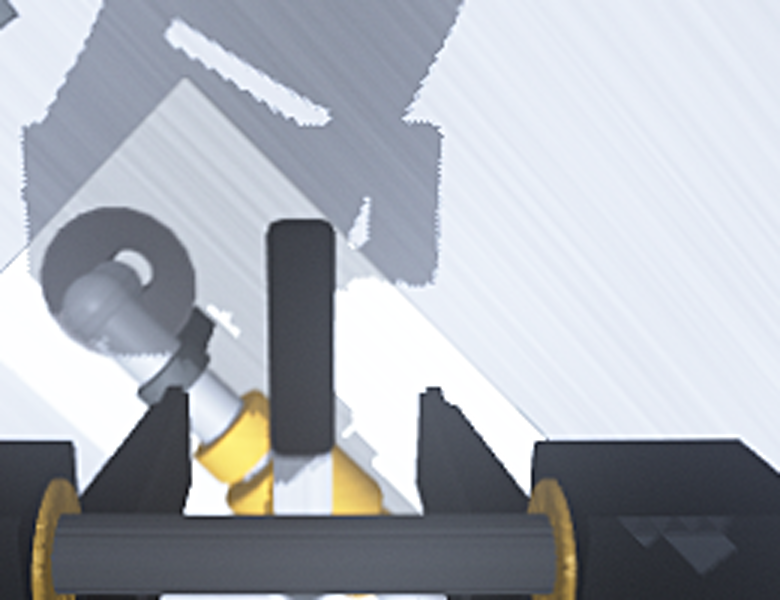

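```bash
python3 - <<'E'
from h import *
import pickle
p=pickle.load(open("d4.pkl","rb"))
g=lambda z,h: ray(p,[[180+z[0]/3-.33,100+z[1]/3-.33]],h)[0]
a,b=g((301,222),133),g((302,452),133); d=b-a; print(a,b,np.linalg.norm(d),np.degrees(np.arctan2(d[1],d[0])))
a,b=g((184,78),2),g((548,438),2); d=b-a; print(a,b,np.degrees(np.arctan2(-d[0],d[1])))
plan([480,-60,240],3.1,start=(np.array([518.4,203.1,211.0]),Ro.from_euler('xyz',[np.pi,0,-2.332])))
E
```

```text
[495.46263078 176.77785516 133.        ] [544.39137833 228.42350803 133.        ] 71.14278457201779 46.54740528398246
[503.08760324 113.0720277    2.        ] [496.21653978 345.11415845   2.        ] 1.6961054981796782
err tool mm [ 216.97 -153.68  -29.  ] rv [-0.     -0.      0.8512]
[[[0.66, -0.47, -0.09], [-0.0, -0.0, 0.97]], [[0.62, -0.52, -0.09], [-0.0, -0.0, 0.97]], [[0.58, -0.56, -0.09], [-0.0, -0.0, 0.97]], [[0.53, -0.6, -0.09], [-0.0, -0.0, 0.97]], [[0.48, -0.64, -0.09], [-0.0, -0.0, 0.97]]]
[[[0.43, -0.68, -0.09], [-0.0, -0.0, 0.97]], [[0.38, -0.71, -0.09], [-0.0, -0.0, 0.97]], [[0.32, -0.74, -0.09], [-0.0, -0.0, 0.97]], [[0.27, -0.76, -0.09], [-0.0, -0.0, 0.97]], [[0.21, -0.78, -0.09], [-0.0, -0.0, 0.97]]]
[[[0.14, -0.79, -0.09], [-0.0, -0.0, 0.97]]]
```

Emit:
drive_tool([
  [[0.66, -0.47, -0.09], [0.0, 0.0, 0.97]],
  [[0.62, -0.52, -0.09], [0.0, 0.0, 0.97]],
  [[0.58, -0.56, -0.09], [0.0, 0.0, 0.97]],
  [[0.53, -0.6, -0.09], [0.0, 0.0, 0.97]],
  [[0.48, -0.64, -0.09], [0.0, 0.0, 0.97]],
])

```text
t: 14.68
eef_pos: [500.5, 82.6, 222.4]
tcp_rot: [3.141, -0.002, -2.724]
ft_force: [0.8, -1.0, 0.8]
opening: 0.503
```

Emit:
drive_tool([
  [[0.43, -0.68, -0.09], [0.0, 0.0, 0.97]],
  [[0.38, -0.71, -0.09], [0.0, 0.0, 0.97]],
  [[0.32, -0.74, -0.09], [0.0, 0.0, 0.97]],
  [[0.27, -0.76, -0.09], [0.0, 0.0, 0.97]],
  [[0.21, -0.78, -0.09], [0.0, 0.0, 0.97]],
])

```text
t: 15.1
eef_pos: [482.8, -37.0, 235.9]
tcp_rot: [3.141, -0.002, -3.112]
ft_force: [-0.9, -0.1, 0.0]
opening: 0.502
```

```bash
python3 - <<'E'
from h import *
plan([447,-285,190],3.14)
E
```

```text
err tool mm [  43.01 -246.84   45.9 ] rv [ 0.0004 -0.002   0.0311]
[[[0.14, -0.82, 0.15], [0.0, -0.0, 0.04]], [[0.14, -0.82, 0.15], [0.0, -0.0, 0.04]], [[0.14, -0.82, 0.15], [0.0, -0.0, 0.04]], [[0.14, -0.82, 0.15], [0.0, -0.0, 0.04]], [[0.13, -0.82, 0.15], [0.0, -0.0, 0.04]]]
[[[0.13, -0.82, 0.15], [0.0, -0.0, 0.04]], [[0.13, -0.83, 0.15], [0.0, -0.0, 0.04]], [[0.13, -0.83, 0.15], [0.0, -0.0, 0.04]], [[0.12, -0.83, 0.15], [0.0, -0.0, 0.04]], [[0.12, -0.83, 0.15], [0.0, -0.0, 0.04]]]
```

Emit:
drive_tool([
  [[0.14, -0.82, 0.15], [0.0, 0.0, 0.04]],
  [[0.14, -0.82, 0.15], [0.0, 0.0, 0.04]],
  [[0.14, -0.82, 0.15], [0.0, 0.0, 0.04]],
  [[0.14, -0.82, 0.15], [0.0, 0.0, 0.04]],
  [[0.13, -0.82, 0.15], [0.0, 0.0, 0.04]],
])

```text
t: 15.52
eef_pos: [465.5, -160.5, 213.1]
tcp_rot: [3.141, -0.002, -3.124]
ft_force: [0.2, 0.2, -0.5]
opening: 0.507
```

Emit:
drive_tool([
  [[0.13, -0.82, 0.15], [0.0, 0.0, 0.04]],
  [[0.13, -0.83, 0.15], [0.0, 0.0, 0.04]],
  [[0.13, -0.83, 0.15], [0.0, 0.0, 0.04]],
  [[0.12, -0.83, 0.15], [0.0, 0.0, 0.04]],
  [[0.12, -0.83, 0.15], [0.0, 0.0, 0.04]],
])

```text
t: 15.93
eef_pos: [448.0, -284.8, 190.5]
tcp_rot: [3.14, -0.002, -3.141]
ft_force: [0.8, 0.4, -0.4]
opening: 0.499
```

```bash
python3 - <<'E'
from h import *
import pickle
s=env.state(); print({k:s[k] for k in ("t","eef_pos","tcp_rot","joints","opening")})
p=shot("wrist","e1"); pickle.dump(p,open("e1.pkl","wb"))
for t in ["key_bow","key_collar","t_key","knob_key"]:
    r=env.tip_of(t,p); print(t,[(round(d["score"],2),[round(x,1) for x in d["point"]]) for d in r[:2]])
cv2.imwrite("pics/e1z.png",cv2.resize(p["pixels"][100:300,180:440],None,fx=3,fy=3,interpolation=cv2.INTER_CUBIC))
E
```

```text
{'t': 15.9333, 'eef_pos': array([ 448.02951849, -284.80734994,  190.49854134]), 'tcp_rot': array([ 3.14029566e+00, -1.60062366e-03, -3.14050608e+00]), 'joints': array([-6.90689146e-01,  3.86832554e-01,  1.81661477e+00, -2.74989609e-05,
        9.40205350e-01, -2.26255477e+00]), 'opening': 0.49889019855152583}
key_bow [(0.66, [448.5, -301.9, 77.7])]
key_collar [(0.7, [450.0, -302.1, 54.6]), (0.55, [507.4, -296.2, 51.3])]
t_key [(0.56, [504.7, -299.2, 52.0])]
knob_key [(0.61, [563.6, -302.8, 51.1])]
```

View pics/e1z.png

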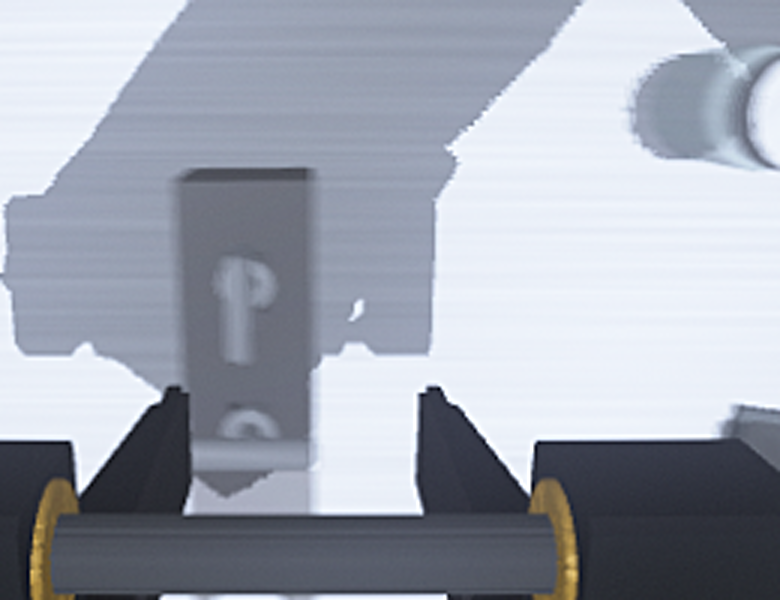

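```bash
python3 - <<'E'
from h import *
import pickle
p=pickle.load(open("e1.pkl","rb"))
z=p["pixels"][170:240,230:300]; cv2.imwrite("pics/e1y.png",cv2.resize(z,None,fx=10,fy=10,interpolation=cv2.INTER_NEAREST))
g=lambda z,h: ray(p,[[180+z[0]/3-.33,100+z[1]/3-.33]],h)[0]
a,b=g((236,258),94),g((238,360),94); d=b-a; print(a,b,np.linalg.norm(d),np.degrees(np.arctan2(d[1],d[0])))
a,b,c=g((181,180),50),g((311,178),50),g((313,440),50); print(a,b,c,np.linalg.norm(a-b)); d=c-b; print(np.degrees(np.arctan2(d[1],d[0]))); d=b-a;print(np.degrees(np.arctan2(-d[0],d[1])))
E
```

```text
[ 428.33471869 -307.34433308   94.        ] [ 461.60252081 -307.33248487   94.        ] 33.267804226886476 0.020405679841630036
[ 408.84139247 -329.74344961   50.        ] [ 408.1532514  -283.65282175   50.        ] [ 507.92113651 -282.58773336   50.        ] 46.09576460774771
0.6116472350718417
0.8553723792322913
```

View pics/e1y.png

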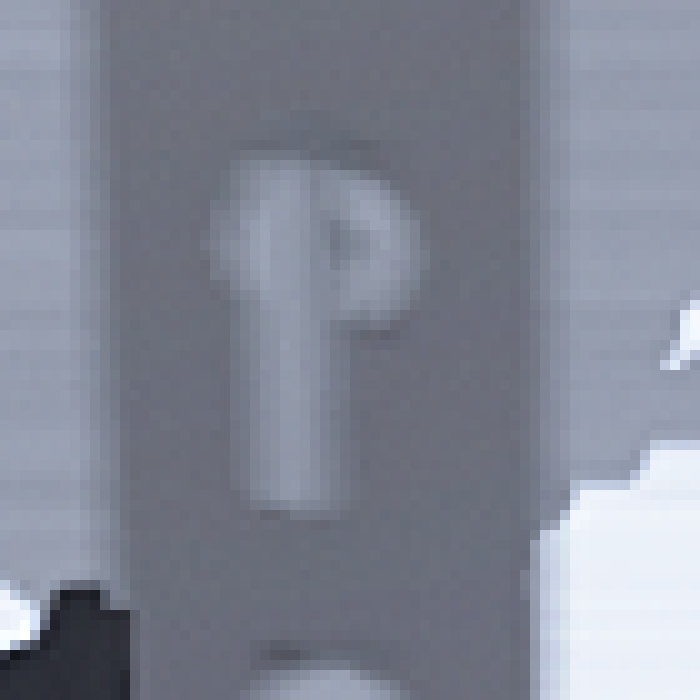

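```bash
python3 - <<'E'
from h import *
import pickle
p=pickle.load(open("e1.pkl","rb"))
g=lambda z,h: ray(p,[[230+z[0]/10-.45,170+z[1]/10-.45]],h)[0]
print("collar",g((316,238),54)); print("bow near end",g((285,165),94),"far",g((296,505),94))
print("block L/R",g((100,250),50),g((538,250),50), g((122,540),50),g((532,540),50))
W=p["world_to_cam"]; print("cam",-W[:3,:3].T@W[:3,3])
P=shot("scene"); P2=shot("top")
for n,q in (("scene",P),("top",P2)):
    for t in ["key_bow","key_collar"]:
        r=env.tip_of(t,q); print(n,t,[(round(d["score"],2),[round(x,1) for x in d["point"]]) for d in r[:2]])
    x,y=[int(v) for v in project(q,[447,-303,70])[0]]; cv2.imwrite(f"pics/e2{n}.png",cv2.resize(q["pixels"][y-35:y+35,x-35:x+35],None,fx=8,fy=8,interpolation=cv2.INTER_NEAREST)); print(x-35,y-35)
E
```

```text
collar [ 444.64627052 -307.54719997   54.        ]
bow near end [ 428.69552133 -307.6186351    94.        ] far [ 461.98611277 -307.19847963   94.        ]
block L/R [ 446.89241038 -331.52810519   50.        ] [ 446.88100118 -283.52537391   50.        ] [ 480.3538808  -330.24301545   50.        ] [ 480.3184663 -284.0992313   50.       ]
cam [ 375.87154196 -286.7806346   360.56104404]
scene key_bow [(0.7, [443.0, -300.7, 81.5]), (0.59, [740.6, -252.3, 0.1])]
scene key_collar [(0.61, [447.7, -303.8, 46.2])]
133 211
top key_bow []
top key_collar []
327 212
```

```bash
python3 - <<'E'
from h import *
import pickle
s=env.state(); print({k:s[k] for k in ("t","eef_pos","tcp_rot","opening")})
p=shot("wrist"); pickle.dump(p,open("e3.pkl","wb"))
W=p["world_to_cam"]; print("cam",-W[:3,:3].T@W[:3,3])
for t in ["key_bow","key_collar"]:
        r=env.tip_of(t,p); print(t,[(round(d["score"],2),[round(x,1) for x in d["point"]]) for d in r[:2]])
z=p["pixels"][170:240,230:300]; cv2.imwrite("pics/e3y.png",cv2.resize(z,None,fx=10,fy=10,interpolation=cv2.INTER_NEAREST))
E
```

```text
{'t': 16.4833, 'eef_pos': array([ 449.02682945, -283.36545554,  192.31033807]), 'tcp_rot': array([-3.14129663e+00,  2.57512908e-04, -3.13884137e+00]), 'opening': 0.49996443232883986}
cam [ 376.53019167 -285.19086431  362.23350178]
key_bow [(0.76, [446.2, -299.2, 80.6])]
key_collar [(0.81, [451.6, -307.8, 54.0])]
```

View pics/e3y.png

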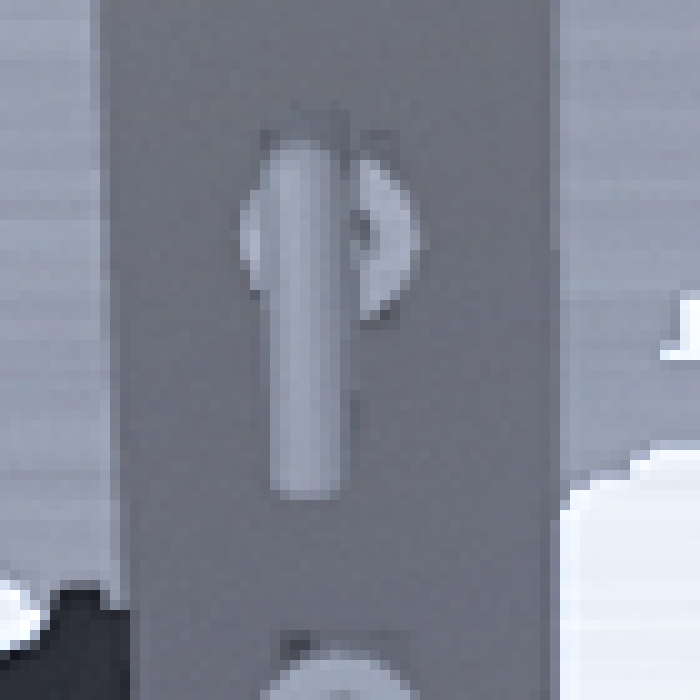

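View pics/e2scene.png

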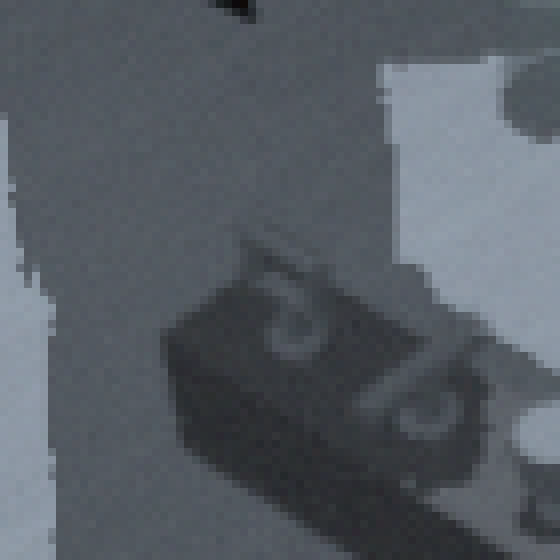

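```bash
cat >> h.py <<'E'
def fixcam(p,s=None):
    """replace camera position by TCP-based one (camera in tool plane y=0)"""
    p=dict(p); W=p["world_to_cam"].copy(); p0,R0=pose(s); C=p0+R0.apply([72,0,-170]); W[:3,3]=-W[:3,:3]@C; p["world_to_cam"]=W; return p
E
python3 - <<'E'
from h import *
import pickle
p=pickle.load(open("e3.pkl","rb")); W=p["world_to_cam"]; p0,R0=pose(); print(R0.inv().apply(W[:3,:3]).round(4), p0)
C=-W[:3,:3].T@W[:3,3]; print(R0.inv().apply(C-p0))
p=fixcam(p)
g=lambda z,h: ray(p,[[230+z[0]/10-.45,170+z[1]/10-.45]],h)[0]
print("collar",g((330,238),54)); a,b=g((302,140),94),g((307,497),94);print("bow",a,b,b-a,(a+b)/2)
print("block L/R",g((103,250),50),g((553,250),50))
f=g((343,300),94);e=g((265,300),94);print(e,f)
E
```

```text
[[ 2.000e-04  1.000e+00  0.000e+00]
 [-9.664e-01  2.000e-04 -2.570e-01]
 [-2.570e-01  0.000e+00  9.664e-01]] [ 448.92331787 -283.69930736  192.25886651]
[  72.36025099   -1.36542771 -169.98969317]
collar [ 446.67729218 -303.55147145   54.        ]
bow [ 428.21238141 -303.49100731   94.        ] [ 463.32139088 -303.57418504   94.        ] [35.10900947 -0.08317773  0.        ] [ 445.76688615 -303.53259618   94.        ]
block L/R [ 448.99013511 -328.87171122   50.        ] [ 448.87983724 -279.25770427   50.        ]
[ 443.67552765 -307.25763403   94.        ] [ 443.65827907 -299.83721672   94.        ]
```

```bash
python3 - <<'E'
from h import *
plan([446.2,-303.5,62],np.pi)
E
```

```text
err tool mm [  2.79 -19.77 130.26] rv [-0.0002  0.0002  0.0022]
[[[0.02, -0.13, 0.87], [-0.0, 0.0, 0.01]], [[0.02, -0.13, 0.87], [-0.0, 0.0, 0.01]], [[0.02, -0.13, 0.87], [-0.0, 0.0, 0.01]], [[0.02, -0.13, 0.87], [-0.0, 0.0, 0.01]], [[0.02, -0.13, 0.87], [-0.0, 0.0, 0.01]]]
```

Emit:
drive_tool([
  [[0.03, -0.22, 0.6], [0.0, 0.0, 0.02]],
  [[0.03, -0.22, 0.8], [0.0, 0.0, 0.0]],
  [[0.03, -0.22, 0.8], [0.0, 0.0, 0.0]],
  [[0, 0, 0.6], [0.0, 0.0, 0.0]],
  [[0, 0, 0.0], [0.0, 0.0, 0.0]],
])

```text
t: 17.05
eef_pos: [444.9, -303.0, 105.2]
tcp_rot: [3.138, -0.004, 3.141]
ft_force: [-0.3, -1.0, -0.4]
opening: 0.499
```

```bash
python3 - <<'E'
from h import *
s=env.state(); print({k:s[k] for k in ("t","eef_pos","tcp_rot","ft_force")})
p=shot("wrist","e4"); 
plan([446.2,-303.5,62],np.pi)
E
```

```text
{'t': 17.05, 'eef_pos': array([ 444.93421262, -303.03003845,  105.19949505]), 'tcp_rot': array([ 3.13839599, -0.0037385 ,  3.14134087]), 'ft_force': array([-0.34827419, -1.00483822, -0.36760433])}
err tool mm [-0.75 -0.24 45.  ] rv [ 0.002  -0.0024  0.    ]
[[[-0.01, -0.0, 0.75], [0.01, -0.01, 0.0]], [[-0.01, -0.0, 0.75], [0.01, -0.01, 0.0]]]
```

View pics/e4.png

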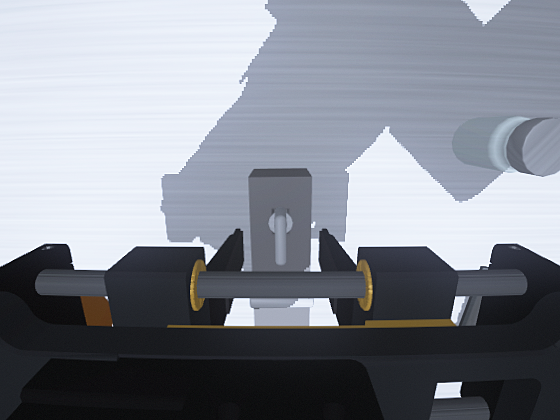

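Emit:
drive_tool([
  [[-0.01, 0, 0.5], [0.0, 0.0, 0.0]],
  [[0, 0, 0.5], [0.0, 0.0, 0.0]],
  [[0, 0, 0.45], [0.0, 0.0, 0.0]],
  [[0, 0, 0], [0.0, 0.0, 0.0]],
])

```text
t: 17.43
eef_pos: [446.2, -303.4, 64.1]
tcp_rot: [3.141, -0.001, -3.141]
ft_force: [-0.2, 0.9, -0.5]
opening: 0.498
```

Emit:
drive_tool([
  [[0, 0, 0], [0, 0, 0]],
  [[0, 0, 0], [0, 0, 0]],
  [[0, 0, 0], [0, 0, 0]],
  [[0, 0, 0], [0, 0, 0]],
  [[0, 0, 0], [0, 0, 0]],
], jaw=-1)

```text
t: 17.85
eef_pos: [446.6, -303.9, 65.3]
tcp_rot: [-3.141, 0.001, -3.141]
ft_force: [-0.3, -0.2, -0.1]
opening: 0.209
```

Emit:
drive_tool([
  [[0, 0, 0], [0, 0, 0]],
  [[0, 0, 0], [0, 0, 0]],
  [[0, 0, 0], [0, 0, 0]],
])

```text
t: 18.1
eef_pos: [446.5, -303.8, 64.9]
tcp_rot: [-3.141, 0.0, -3.141]
ft_force: [-0.6, 1.4, 3.0]
opening: 0.081
```

```bash
python3 - <<'E'
from h import *
s=env.state(); print({k:s[k] for k in ("t","eef_pos","tcp_rot","ft_force","moment","opening")})
E
```

```text
{'t': 18.1, 'eef_pos': array([ 446.48468348, -303.80035296,   64.86957657]), 'tcp_rot': array([-3.14139334e+00,  2.08756522e-04, -3.14140124e+00]), 'ft_force': array([-0.56128654,  1.42711575,  3.04496767]), 'moment': array([ 0.24386404, -0.06250369,  0.02863956]), 'opening': 0.08054660580593224}
```

Emit:
drive_tool([
  [[0, 0, -0.3], [0, 0, 0]],
  [[0, 0, -0.5], [0, 0, 0]],
  [[0, 0, -0.7], [0, 0, 0]],
  [[0, 0, -0.7], [0, 0, 0]],
  [[0, 0, -0.7], [0, 0, 0]],
])

```text
t: 18.52
eef_pos: [446.2, -303.6, 153.0]
tcp_rot: [3.141, -0.0, -3.141]
ft_force: [0.3, 0.5, -1.1]
opening: 0.084
```

Emit:
drive_tool([
  [[0, 0, -0.8], [0, 0, 0]],
  [[0, 0, -0.5], [0, 0, 0]],
])

```text
t: 18.68
eef_pos: [446.6, -303.9, 193.3]
tcp_rot: [-3.14, 0.001, -3.141]
ft_force: [0.3, 0.3, -0.0]
opening: 0.084
```

```bash
python3 - <<'E'
from h import *
s=env.state(); print({k:s[k] for k in ("t","eef_pos","tcp_rot","ft_force","moment","opening")})
plan([530,-80,195],np.pi-.14)
E
```

```text
{'t': 18.6833, 'eef_pos': array([ 446.62314005, -303.9477138 ,  193.32443935]), 'tcp_rot': array([-3.14014409e+00,  1.49254818e-03, -3.14129170e+00]), 'ft_force': array([ 0.28981511,  0.28335897, -0.0277035 ]), 'moment': array([ 0.08591516, -0.14505506,  0.02089434]), 'opening': 0.08397876937646126}
err tool mm [-83.45 223.92  -1.88] rv [-0.0013  0.0016  0.1403]
[[[-0.31, 0.83, -0.01], [-0.0, 0.0, 0.19]], [[-0.3, 0.83, -0.01], [-0.0, 0.0, 0.19]], [[-0.28, 0.84, -0.01], [-0.0, 0.0, 0.19]], [[-0.27, 0.84, -0.01], [-0.0, 0.0, 0.19]], [[-0.26, 0.85, -0.01], [-0.0, 0.0, 0.19]]]
[[[-0.24, 0.85, -0.01], [-0.0, 0.0, 0.19]], [[-0.23, 0.85, -0.01], [-0.0, 0.0, 0.19]], [[-0.22, 0.86, -0.01], [-0.0, 0.0, 0.19]], [[-0.2, 0.86, -0.01], [-0.0, 0.0, 0.19]]]
```

Emit:
drive_tool([
  [[-0.31, 0.83, 0], [0.0, 0.0, 0.19]],
  [[-0.3, 0.83, 0], [0.0, 0.0, 0.19]],
  [[-0.28, 0.84, 0], [0.0, 0.0, 0.19]],
  [[-0.27, 0.84, 0], [0.0, 0.0, 0.19]],
  [[-0.26, 0.85, 0], [0.0, 0.0, 0.19]],
])

```text
t: 19.1
eef_pos: [492.9, -178.2, 191.2]
tcp_rot: [-3.141, 0.0, 3.065]
ft_force: [0.1, 1.0, -1.1]
opening: 0.086
```

Emit:
drive_tool([
  [[-0.24, 0.85, 0], [0.0, 0.0, 0.19]],
  [[-0.23, 0.85, 0], [0.0, 0.0, 0.19]],
  [[-0.22, 0.6, 0], [0.0, 0.0, 0.19]],
  [[-0.2, 0.4, 0], [0.0, 0.0, 0.19]],
  [[0, 0, 0], [0, 0, 0]],
])

```text
t: 19.52
eef_pos: [527.8, -99.5, 191.1]
tcp_rot: [3.141, 0.0, 3.006]
ft_force: [-0.1, 0.5, -0.5]
opening: 0.084
```

Emit:
drive_tool([
  [[0, 0, 0], [0, 0, 0]],
  [[0, 0, 0], [0, 0, 0]],
  [[0, 0, 0], [0, 0, 0]],
])

```text
t: 19.77
eef_pos: [526.6, -102.0, 190.8]
tcp_rot: [-3.141, -0.0, 3.005]
ft_force: [-0.7, -0.4, -0.3]
opening: 0.084
```

```bash
python3 - <<'E'
from h import *
import pickle
s=env.state(); print({k:s[k] for k in ("t","eef_pos","tcp_rot","ft_force","opening")})
p=shot("wrist","f1"); pickle.dump((p,s),open("f1.pkl","wb"))
for t in ["lock_face","key_bow","key_collar","key_tip"]:
    r=env.tip_of(t,p); print(t,[(round(d["score"],2),[round(x,1) for x in d["point"]]) for d in r[:2]])
W=p["world_to_cam"]; p0,R0=pose(s); print(R0.inv().apply(-W[:3,:3].T@W[:3,3]-p0))
cv2.imwrite("pics/f1z.png",cv2.resize(p["pixels"][130:300,200:400],None,fx=4,fy=4,interpolation=cv2.INTER_CUBIC))
E
```

```text
{'t': 19.7667, 'eef_pos': array([ 526.62555178, -102.04652571,  190.77998552]), 'tcp_rot': array([-3.14139652e+00, -2.36219822e-05,  3.00455248e+00]), 'ft_force': array([-0.66527911, -0.42423026, -0.31665765]), 'opening': 0.08409409101657914}
lock_face [(0.86, [568.4, -25.9, 103.7]), (0.49, [526.7, -97.6, 205.2])]
key_bow [(0.97, [527.0, -98.0, 206.8])]
key_collar [(0.64, [525.8, -103.1, 182.4])]
key_tip [(0.86, [527.7, -106.0, 135.2])]
[  72.21671818   -1.68171782 -169.91875455]
```

View pics/f1z.png

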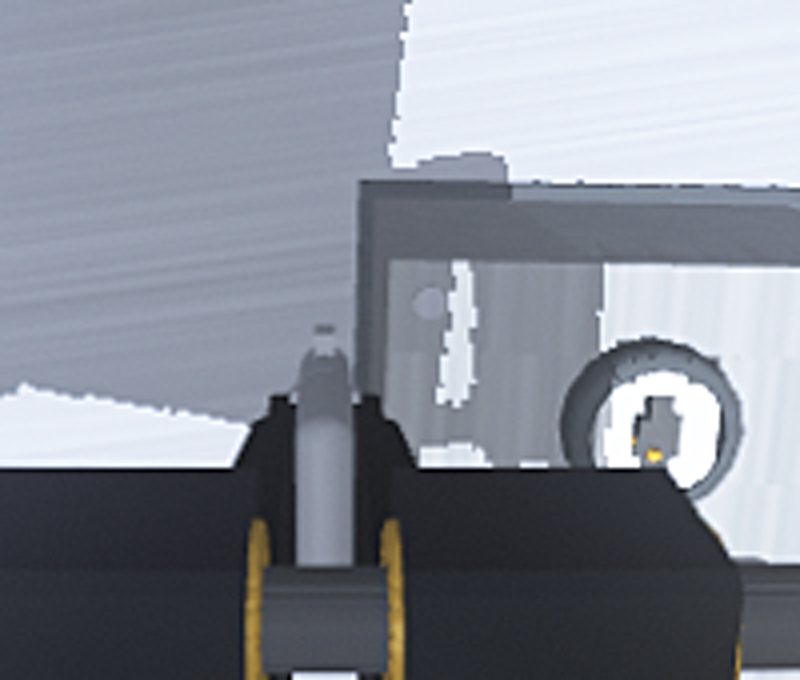

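```bash
python3 - <<'E'
from h import *
import pickle
p,s=pickle.load(open("f1.pkl","rb")); p=fixcam(p,s)
g=lambda z,h: ray(p,[[200+(z[0]+.5)/4-.5,130+(z[1]+.5)/4-.5]],h)[0]
e=g((657.5,397),100); print("slot end -x",e)
yaw=np.radians(-8); print("->centre",e+10.5*np.array([np.cos(yaw),np.sin(yaw),0]))
a,b=g((387,261),90),g((798,265),90); d=b-a; print(a,b,"panel yaw",np.degrees(np.arctan2(-d[0],d[1])))
a,b=g((387,261),90),g((384,460),90); d=b-a; print("panel yaw",np.degrees(np.arctan2(d[1],d[0])))
print("key tip approx", g((325,330),135), "px of tcp axis", project(p,[pose(s)[0]+[0,0,-55]]))
x=p["pixels"][205:255,330:400]; cv2.imwrite("pics/f1y.png",cv2.resize(x,None,fx=11,fy=11,interpolation=cv2.INTER_NEAREST))
E
```

```text
slot end -x [558.85958763 -26.4549566  100.        ]
->centre [569.25740235 -27.91627416 100.        ]
[519.41078105 -86.07495509  90.        ] [533.90415998  12.07224127  90.        ] panel yaw -8.400149633923188
panel yaw -7.913621591553748
key tip approx [ 521.25468783 -101.28449327  135.        ] px of tcp axis [[280.85128459 218.8096724 ]]
```

View pics/f1y.png

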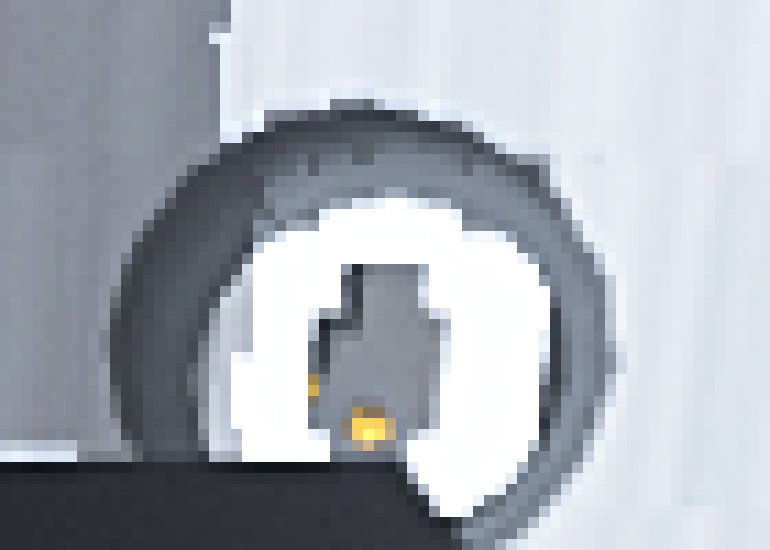

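```bash
python3 - <<'E'
from h import *
import pickle
p,s=pickle.load(open("f1.pkl","rb")); p=fixcam(p,s)
g=lambda z,h: ray(p,[[330+z[0]/11-.5,205+z[1]/11-.5]],h)[0]
u=np.array([np.cos(np.radians(-8.2)),np.sin(np.radians(-8.2)),0])
print(g((385,264),100)+10.5*u, g((374,315),100)+6*u, g((440,430),100)-6*u-6*np.array([-u[1],u[0],0]))
# bezel: right outer edge at y=355, inner white
print(g((612,340),101.5),g((440,370),100),g((308,370),100))
plan([567,-60,190],np.pi-np.radians(8.2))
E
```

```text
[568.94018842 -27.45321385 100.        ] [569.05846476 -28.05429056 100.        ] [567.92800051 -27.1386801  100.        ]
[567.74732029  -7.0276007  101.5       ] [569.06394304 -21.74303596 100.        ] [567.42820524 -33.27259213 100.        ]
err tool mm [-34.09  46.89   0.66] rv [-0.0001 -0.      0.0059]
[[[-0.57, 0.78, 0.01], [-0.0, -0.0, 0.04]], [[-0.57, 0.78, 0.01], [-0.0, -0.0, 0.04]]]
```

```bash
python3 - <<'E'
from h import *
plan([604,-33,188],np.pi-np.radians(8.2),n=5)
E
```

```text
err tool mm [-67.05  78.7    2.66] rv [-0.0001 -0.      0.0059]
[[[-0.45, 0.52, 0.02], [-0.0, -0.0, 0.01]], [[-0.45, 0.53, 0.02], [-0.0, -0.0, 0.01]], [[-0.45, 0.53, 0.02], [-0.0, -0.0, 0.01]], [[-0.45, 0.53, 0.02], [-0.0, -0.0, 0.01]], [[-0.44, 0.53, 0.02], [-0.0, -0.0, 0.01]]]
```

Emit:
drive_tool([
  [[-0.5, 0.65, 0.02], [0.0, 0.0, 0.03]],
  [[-0.55, 0.65, 0.02], [0.0, 0.0, 0.03]],
  [[-0.55, 0.65, 0.02], [0.0, 0.0, 0.01]],
  [[-0.4, 0.45, 0.02], [0.0, 0.0, 0.01]],
  [[-0.24, 0.22, 0.02], [0.0, 0.0, 0.0]],
])

```text
t: 20.43
eef_pos: [605.6, -31.7, 187.4]
tcp_rot: [3.141, 0.0, 3.0]
ft_force: [-0.2, -0.4, -0.7]
opening: 0.082
```

Emit:
drive_tool([
  [[0, 0, 0], [0, 0, 0]],
  [[0, 0, 0], [0, 0, 0]],
  [[0, 0, 0], [0, 0, 0]],
])

```text
t: 20.68
eef_pos: [603.7, -33.6, 187.5]
tcp_rot: [-3.141, -0.001, 2.998]
ft_force: [0.0, -0.9, -0.7]
opening: 0.084
```

```bash
python3 - <<'E'
from h import *
import pickle
s=env.state(); print({k:s[k] for k in ("t","eef_pos","tcp_rot","ft_force","opening")})
p=shot("wrist","f2"); pickle.dump((p,s),open("f2.pkl","wb"))
W=p["world_to_cam"]; p0,R0=pose(s); print(R0.inv().apply(-W[:3,:3].T@W[:3,3]-p0))
q=fixcam(p,s); print(project(q,[[568.6,-27.6,100]]))
cv2.imwrite("pics/f2z.png",cv2.resize(p["pixels"][140:240,230:330],None,fx=6,fy=6,interpolation=cv2.INTER_NEAREST))
E
```

```text
{'t': 20.6833, 'eef_pos': array([603.71393146, -33.58938989, 187.53305021]), 'tcp_rot': array([-3.14132112e+00, -6.53444977e-04,  2.99814707e+00]), 'ft_force': array([ 0.01389619, -0.87364586, -0.69338551]), 'opening': 0.08379122829493243}
[  72.18143438   -1.66979265 -169.95051273]
[[281.85991714 169.44477902]]
```

View pics/f2z.png

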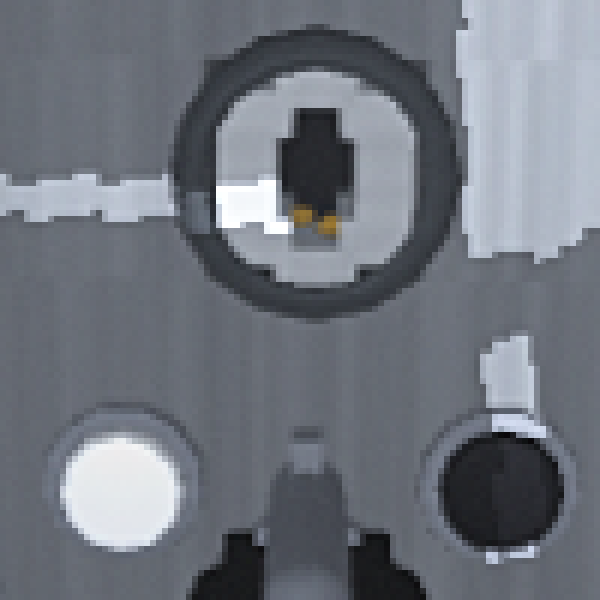

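```bash
python3 - <<'E'
from h import *
import pickle
p,s=pickle.load(open("f2.pkl","rb")); q=fixcam(p,s); p0,R0=pose(s)
for n,v in dict(tipc=(0,0,54.9),tipf=(2.5,0,54.9),bitb=(9,0,48.9),bitt=(9,0,42.9),bitbL=(9,-2,48.9),bitbR=(9,2,48.9),collarf=(10,0,14.9),shank=(5,0,45)).items():
    print(n,((project(q,p0+R0.apply(v))[0]+.5-[230,140])*6).round(1))
g=lambda z,h: ray(q,[[230+z[0]/6-.5,140+z[1]/6-.5]],h)[0]
c=g((316.5,177.5),100); print(c)
a,b=g((317,108),100),g((319,246),100); d=b-a; print(np.linalg.norm(d),np.degrees(np.arctan2(d[1],d[0])))
print(g((278,177),100)-g((352,177),100))
E
python3 - <<'E'
import cv2
im=cv2.imread("pics/f2.png"); cv2.imwrite("pics/f2k.png",cv2.resize(im[195:265,245:315],None,fx=10,fy=10,interpolation=cv2.INTER_NEAREST))
E
```

```text
tipc [308.  475.8]
tipf [308.  458.2]
bitb [307.9 424.1]
bitt [308.  437.2]
bitbL [292.6 424.1]
bitbR [323.3 424.1]
collarf [308.  499.8]
shank [308.  462.3]
[568.33040286 -27.21100563 100.        ]
20.520068698903618 -7.328397935095164
[ -1.56929446 -10.84636736   0.        ]
```

View pics/f2k.png

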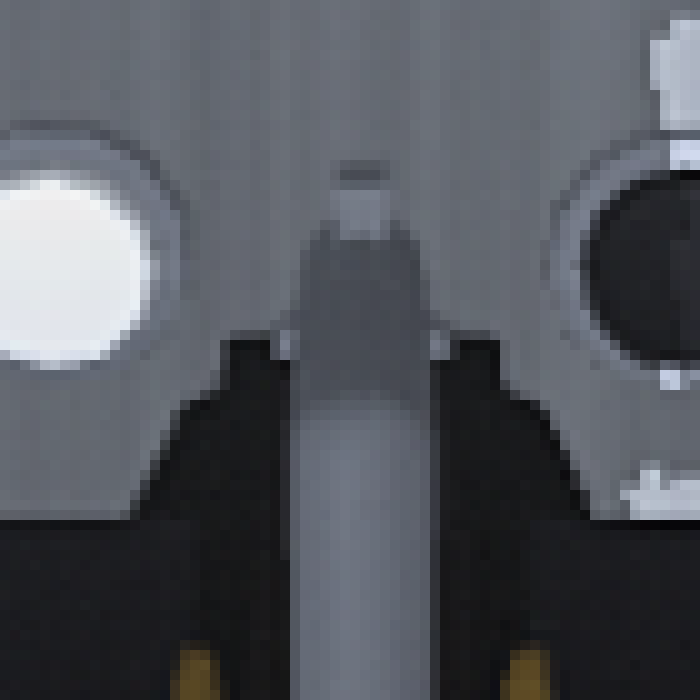

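```bash
python3 - <<'E'
from h import *
plan([568.4,-27.3,163],3.003,n=5)
E
```

```text
err tool mm [35.93  1.23 24.69] rv [-0.0002 -0.0003 -0.0051]
[[[0.24, 0.01, 0.16], [-0.0, -0.0, -0.01]], [[0.24, 0.01, 0.16], [-0.0, -0.0, -0.01]], [[0.24, 0.01, 0.16], [-0.0, -0.0, -0.01]], [[0.24, 0.01, 0.16], [-0.0, -0.0, -0.01]], [[0.24, 0.01, 0.16], [-0.0, -0.0, -0.01]]]
```

Emit:
drive_tool([
  [[0.3, 0.01, 0.2], [0.0, 0.0, -0.03]],
  [[0.4, 0.01, 0.3], [0.0, 0.0, -0.03]],
  [[0.3, 0.01, 0.2], [0.0, 0.0, 0]],
  [[0.2, 0.01, 0.12], [0.0, 0.0, 0]],
  [[0, 0, 0], [0, 0, 0]],
])

```text
t: 21.15
eef_pos: [567.6, -27.0, 162.8]
tcp_rot: [-3.142, -0.001, 3.003]
ft_force: [0.3, 0.3, -1.3]
opening: 0.084
```

Emit:
drive_tool([
  [[0, 0, 0], [0, 0, 0]],
  [[0, 0, 0], [0, 0, 0]],
  [[0, 0, 0], [0, 0, 0]],
])

```text
t: 21.4
eef_pos: [569.6, -26.9, 163.4]
tcp_rot: [-3.141, 0.001, 3.003]
ft_force: [-0.6, -0.7, -0.4]
opening: 0.085
```

```bash
python3 - <<'E'
from h import *
import pickle
P=[]
for n in ["wrist","scene"]:
    p=shot(n,"f3"+n); s=env.state(); P.append(s["eef_pos"]); print(s["t"],s["eef_pos"],s["tcp_rot"],s["ft_force"],s["moment"])
    pickle.dump((p,s),open("f3%s.pkl"%n,"wb"))
    if n=="wrist": cv2.imwrite("pics/f3z.png",cv2.resize(p["pixels"][190:260,245:315],None,fx=10,fy=10,interpolation=cv2.INTER_NEAREST))
plan([568.4,-27.3,163],3.003)
E
```

```text
21.45 [569.48229561 -26.85242298 163.31544448] [-3.14149235e+00  7.60609965e-04  3.00326586e+00] [-0.12673033  0.65208534 -0.58337021] [ 0.1267738  -0.15996356 -0.00128303]
21.5 [569.3764469  -26.7829297  163.21035732] [-3.14148256e+00  5.45091515e-04  3.00336790e+00] [-1.14494762 -0.30198908 -0.76551456] [ 0.04120614 -0.13383    -0.02885738]
err tool mm [ 0.9  -0.65  0.21] rv [-0.0001  0.0005  0.0004]
[[[0.03, -0.02, 0.01], [-0.0, 0.01, 0.0]]]
```

View pics/f3z.png

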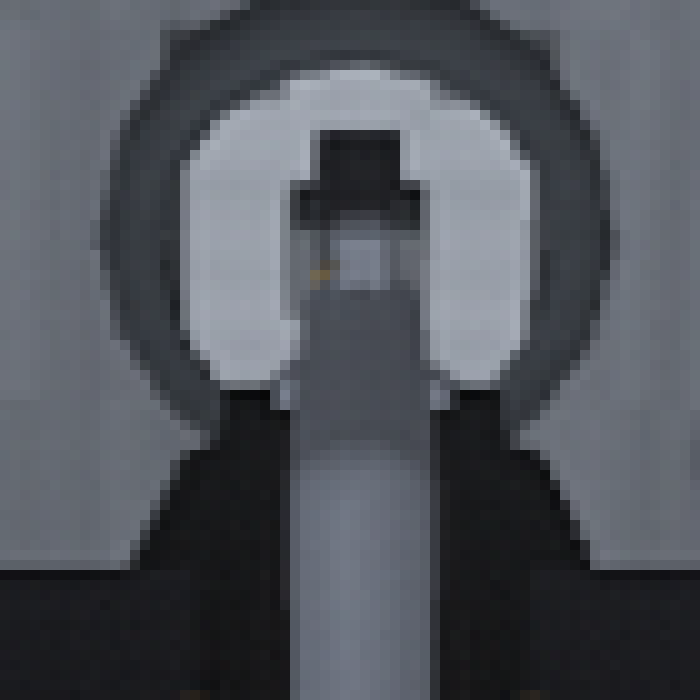

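```bash
python3 - <<'E'
from h import *
import pickle
p,s=pickle.load(open("f3wrist.pkl","rb")); q=fixcam(p,s); p0,R0=pose(s)
g=lambda z,h: ray(q,[[245+z[0]/10-.5,190+z[1]/10-.5]],h)[0]
u=np.array([np.cos(-.138),np.sin(-.138),0])
for z,o in [((360,130),10.5),((359,183),6)]:
    c=g(z,100)+o*u; print(c, R0.inv().apply(c-p0))
# bezel top outer
print(((project(q,p0+R0.apply((9,0,48.9)))[0]+.5-[245,190])*10))
E
```

```text
[568.55194905 -27.01145494 100.        ] [ 0.94768978 -0.27944392 63.31477032]
[568.60138355 -27.10687131 100.        ] [ 0.8855709  -0.36713254 63.31482636]
[363.43887184 206.45400682]
```

Emit:
drive_tool([
  [[0.037, -0.012, 0], [0, 0, 0]],
  [[0, 0, 0.1], [0, 0, 0]],
  [[0, 0, 0.15], [0, 0, 0]],
  [[0, 0, 0.15], [0, 0, 0]],
])

```text
t: 21.83
eef_pos: [567.8, -26.9, 150.6]
tcp_rot: [-3.142, 0.0, 3.003]
ft_force: [0.6, -0.3, -0.4]
opening: 0.082
```

Emit:
drive_tool([
  [[0, 0, 0.07], [0, 0, 0]],
  [[0, 0, 0], [0, 0, 0]],
  [[0, 0, 0], [0, 0, 0]],
])

```text
t: 22.08
eef_pos: [567.8, -26.9, 148.7]
tcp_rot: [-3.142, -0.0, 3.003]
ft_force: [-0.5, -0.3, -0.2]
opening: 0.08
```

```bash
python3 - <<'E'
from h import *
p=shot("wrist"); s=env.state(); print(s["t"],s["eef_pos"],s["tcp_rot"],s["ft_force"],s["moment"])
cv2.imwrite("pics/f4z.png",cv2.resize(p["pixels"][190:260,245:315],None,fx=10,fy=10,interpolation=cv2.INTER_NEAREST))
E
```

```text
22.1333 [567.87528168 -26.89254771 148.85450819] [-3.14150047e+00 -1.30327650e-04  3.00347244e+00] [-0.22471951  0.61060555 -0.7598818 ] [ 0.04528317 -0.09740555  0.01959287]
```

View pics/f4z.png

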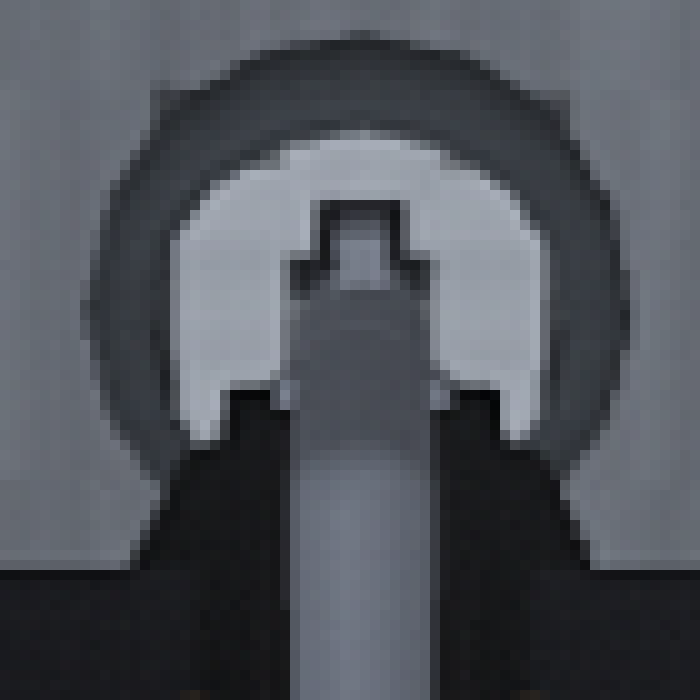

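Emit:
drive_tool([
  [[0, 0, 0.1], [0, 0, 0]],
  [[0, 0, 0.11], [0, 0, 0.5]],
  [[0, 0, 0], [0, 0, 0.53]],
  [[0, 0, 0], [0, 0, 0.5]],
  [[0, 0, 0], [0, 0, 0]],
])

```text
t: 22.55
eef_pos: [567.9, -26.9, 142.5]
tcp_rot: [-3.142, 0.0, 2.879]
ft_force: [-0.0, 0.1, -1.6]
opening: 0.087
```

```bash
python3 - <<'E'
from h import *
s=env.state(); print(s["t"],s["eef_pos"],s["tcp_rot"],s["ft_force"],s["moment"],s["opening"])
E
```

```text
22.55 [567.88999976 -26.90692191 142.52972801] [-3.14154295e+00  1.44126100e-04  2.87914913e+00] [-0.03122761  0.08676642 -1.63503713] [ 0.10152716 -0.18685458 -0.03772448] 0.08733065087017017
```

Emit:
drive_tool([
  [[0, 0, 0.06], [0, 0, 0]],
  [[0, 0, 0.06], [0, 0, 0]],
  [[0, 0, 0.04], [0, 0, 0]],
])

```text
t: 22.8
eef_pos: [567.9, -27.3, 137.8]
tcp_rot: [-3.141, 0.0, 2.882]
ft_force: [-0.4, -2.7, 2.6]
opening: 0.081
```

Emit:
drive_tool([
  [[0, 0, 0.04], [0, 0, 0]],
  [[0, 0, 0.04], [0, 0, 0]],
  [[0, 0, 0], [0, 0, 0]],
])

```text
t: 23.05
eef_pos: [567.5, -26.8, 134.9]
tcp_rot: [3.142, -0.001, 2.881]
ft_force: [-0.5, -1.4, -2.0]
opening: 0.085
```

Emit:
drive_tool([
  [[0, 0, 0.04], [0, 0, 0]],
  [[0, 0, 0], [0, 0, 0]],
])

```text
t: 23.22
eef_pos: [567.8, -26.7, 133.9]
tcp_rot: [3.141, -0.0, 2.881]
ft_force: [-0.3, -0.2, -1.2]
opening: 0.083
```

Emit:
drive_tool([
  [[0, 0, 0], [0, 0, -0.76]],
  [[0, 0, 0], [0, 0, -0.76]],
  [[0, 0, 0], [0, 0, -0.76]],
  [[0, 0, 0], [0, 0, -0.76]],
  [[0, 0, 0], [0, 0, 0]],
])

```text
t: 23.63
eef_pos: [567.6, -26.7, 134.0]
tcp_rot: [3.141, -0.001, 3.127]
ft_force: [-0.1, -1.0, -3.3]
opening: 0.084
```

```bash
python3 - <<'E'
from h import *
p=shot("wrist","f5"); s=env.state(); print(s["t"],s["eef_pos"],s["tcp_rot"],s["ft_force"],s["moment"],s["opening"])
cv2.imwrite("pics/f5z.png",cv2.resize(p["pixels"][190:260,235:325],None,fx=8,fy=8,interpolation=cv2.INTER_NEAREST))
E
```

```text
23.6833 [567.62777707 -26.68636093 133.99319258] [ 3.14132866e+00 -6.57198387e-04  3.12322743e+00] [-1.32000472  0.12046082 -3.48699681] [0.1979859  0.07061955 0.0385146 ] 0.08337702603650325
```

View pics/f5z.png

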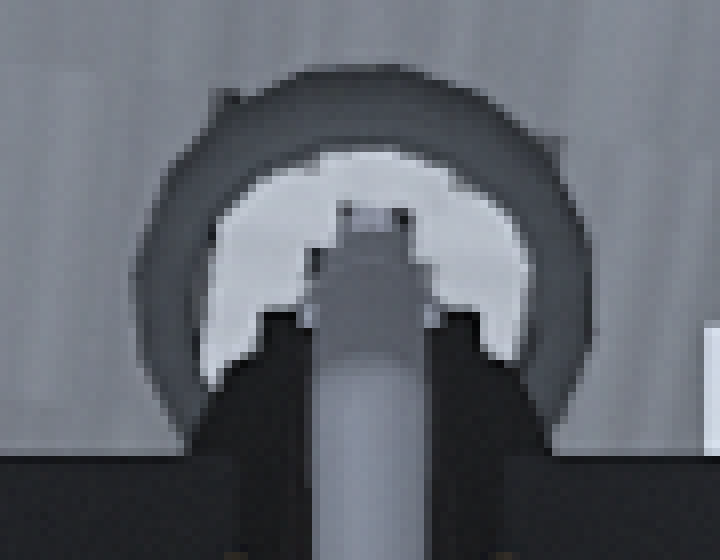

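Emit:
drive_tool([
  [[0, 0, 0.05], [0, 0, 0]],
  [[0, 0, 0.05], [0, 0, 0]],
  [[0, 0, 0.05], [0, 0, 0]],
])

```text
t: 23.93
eef_pos: [568.1, -26.8, 129.7]
tcp_rot: [-3.142, 0.001, 3.123]
ft_force: [0.1, 0.7, -0.3]
opening: 0.083
```

Emit:
drive_tool([
  [[0, 0, 0.05], [0, 0, 0]],
  [[0, 0, 0.05], [0, 0, 0]],
  [[0, 0, 0.04], [0, 0, 0]],
])

```text
t: 24.18
eef_pos: [567.9, -26.9, 125.3]
tcp_rot: [-3.141, 0.0, 3.124]
ft_force: [0.4, -0.3, -0.6]
opening: 0.082
```

```bash
python3 - <<'E'
from h import *
p=shot("wrist","f6"); s=env.state(); print(s["t"],s["eef_pos"],s["tcp_rot"],s["ft_force"],s["moment"],s["opening"])
cv2.imwrite("pics/f6z.png",cv2.resize(p["pixels"][190:260,235:325],None,fx=8,fy=8,interpolation=cv2.INTER_NEAREST))
E
```

```text
24.2333 [567.75171015 -26.93085007 125.15327036] [-3.14147121e+00 -3.31530857e-04  3.12401702e+00] [-0.50878817 -0.07841005 -1.32994803] [ 0.13123522 -0.13614526 -0.00662502] 0.0879350261141459
```

View pics/f6z.png

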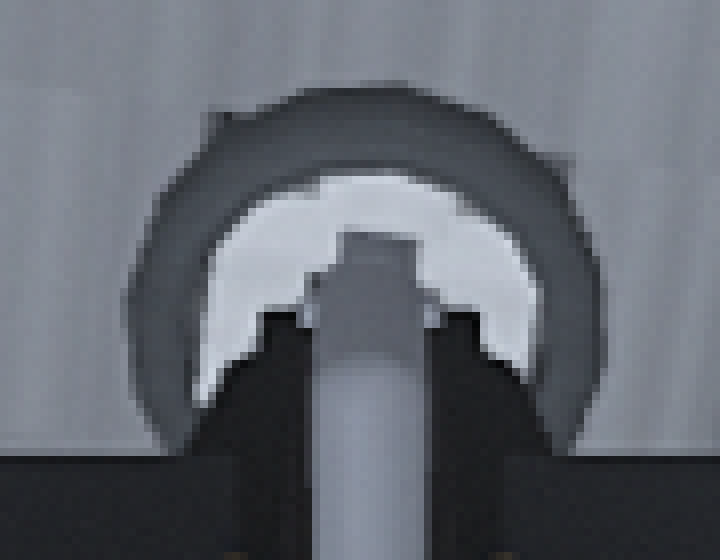

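Emit:
drive_tool([
  [[0, 0, 0.05], [0, 0, 0]],
  [[0, 0, 0], [0, 0, 0.75]],
  [[0, 0, 0], [0, 0, 0.75]],
  [[0, 0, 0.07], [0, 0, 0]],
  [[0, 0, 0.07], [0, 0, 0]],
])

```text
t: 24.65
eef_pos: [567.9, -26.9, 119.7]
tcp_rot: [-3.141, 0.0, 3.006]
ft_force: [0.1, 0.1, -0.2]
opening: 0.08
```

Emit:
drive_tool([
  [[0, 0, 0.06], [0, 0, 0]],
  [[0, 0, 0.05], [0, 0, 0]],
  [[0, 0, 0], [0, 0, 0]],
])

```text
t: 24.9
eef_pos: [567.7, -26.9, 116.1]
tcp_rot: [-3.142, -0.001, 3.005]
ft_force: [-0.3, -0.7, -1.5]
opening: 0.085
```

```bash
python3 - <<'E'
from h import *
s=env.state(); print(s["t"],s["eef_pos"],s["tcp_rot"],s["ft_force"],s["moment"],s["opening"])
E
```

```text
24.9 [567.71413284 -26.90222846 116.08873025] [-3.14150034e+00 -5.46235669e-04  3.00506931e+00] [-0.32717457 -0.70406301 -1.45510011] [ 0.04800648 -0.15458461  0.01237136] 0.0848186086062946
```

Collar should touch at TCP z≈115; press on in fine steps until the force shows contact.

Emit:
drive_tool([
  [[0, 0, 0.03], [0, 0, 0]],
  [[0, 0, 0.03], [0, 0, 0]],
  [[0, 0, 0], [0, 0, 0]],
])

```text
t: 25.15
eef_pos: [567.9, -26.9, 114.9]
tcp_rot: [-3.141, 0.0, 3.004]
ft_force: [-1.3, -0.9, 1.3]
opening: 0.082
```

```bash
python3 - <<'E'
from h import *
s=env.state(); print(s["t"],s["eef_pos"],s["tcp_rot"],s["ft_force"],s["moment"],s["opening"])
E
```

```text
25.15 [567.94091594 -26.91826158 114.90507185] [-3.14147818e+00  3.24962778e-04  3.00445435e+00] [-1.27247116 -0.9141753   1.28858833] [ 0.04905265 -0.02391118  0.01046772] 0.0823516491360611
```

Emit:
drive_tool([
  [[0, 0, 0.03], [0, 0, 0]],
  [[0, 0, 0], [0, 0, 0]],
  [[0, 0, 0], [0, 0, 0]],
])

```text
t: 25.4
eef_pos: [568.0, -26.9, 114.8]
tcp_rot: [-3.141, 0.001, 3.004]
ft_force: [-3.1, 0.2, 11.9]
opening: 0.081
```

```bash
python3 - <<'E'
from h import *
p=shot("wrist","g1"); s=env.state(); print(s["t"],s["eef_pos"],s["tcp_rot"],s["ft_force"],s["moment"],s["opening"])
P=shot("scene"); x,y=[int(v) for v in project(P,[568,-27,120])[0]]
a=cv2.resize(p["pixels"][180:260,235:325],None,fx=5,fy=5,interpolation=cv2.INTER_CUBIC); b=cv2.resize(P["pixels"][y-40:y+40,x-40:x+40],(400,400),interpolation=cv2.INTER_CUBIC)
import numpy as np
cv2.imwrite("pics/g1z.png",np.hstack([a,b[:a.shape[0]]]) if a.shape[0]<=400 else a)
E
```

```text
25.45 [568.00087469 -26.90305388 114.82894216] [-3.14146152e+00  1.05046311e-03  3.00446210e+00] [-4.16626465  0.8253034  10.88348387] [0.18940653 0.4727248  0.07822933] 0.08165527209678307
```

View pics/g1z.png

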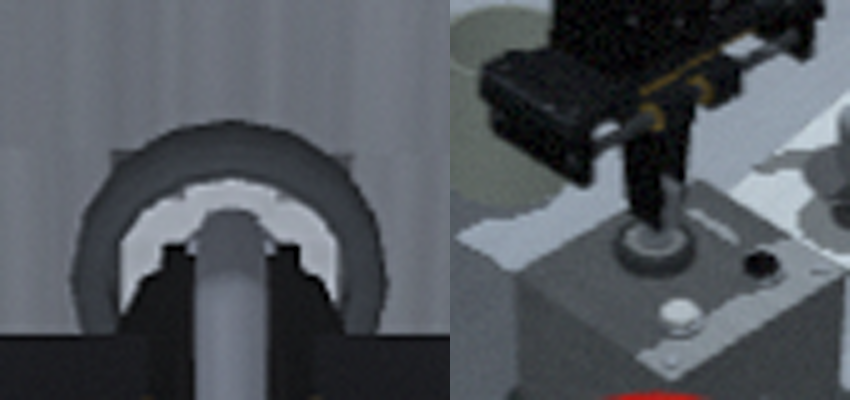

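Emit:
drive_tool([
  [[0, 0, 0], [0, 0, 0.8]],
  [[0, 0, 0], [0, 0, 0.9]],
  [[0, 0, 0], [0, 0, 0.9]],
  [[0, 0, 0], [0, 0, 0.9]],
  [[0, 0, 0], [0, 0, 0.9]],
])

```text
t: 25.92
eef_pos: [568.4, -27.0, 114.8]
tcp_rot: [3.141, 0.002, 2.649]
ft_force: [-1.4, -0.2, 8.7]
opening: 0.084
```

```bash
python3 - <<'E'
from h import *
s=env.state(); print(s["t"],s["eef_pos"],s["tcp_rot"],s["ft_force"],s["moment"],s["opening"])
E
```

```text
25.9167 [568.40744259 -27.0484252  114.81836115] [3.14120392e+00 1.96659165e-03 2.64909799e+00] [-1.39609883 -0.16159511  8.70769549] [-0.03103155  0.12076829  0.07697197] 0.08448408022361512
```

Emit:
drive_tool([
  [[0, 0, 0], [0, 0, 0.9]],
  [[0, 0, 0], [0, 0, 0.9]],
  [[0, 0, 0], [0, 0, 0.9]],
  [[0, 0, 0], [0, 0, 0.9]],
  [[0, 0, 0], [0, 0, 0.9]],
])

```text
t: 26.33
eef_pos: [568.5, -27.0, 114.8]
tcp_rot: [3.14, 0.002, 2.289]
ft_force: [-0.7, -0.4, 8.1]
opening: 0.084
```

Emit:
drive_tool([
  [[0, 0, 0], [0, 0, 0.9]],
  [[0, 0, 0], [0, 0, 0.9]],
  [[0, 0, 0], [0, 0, 0.9]],
  [[0, 0, 0], [0, 0, 0.9]],
  [[0, 0, 0], [0, 0, 0.9]],
])

```text
t: 26.75
eef_pos: [568.5, -27.0, 114.8]
tcp_rot: [3.14, 0.001, 1.929]
ft_force: [-0.6, -0.1, 9.4]
opening: 0.082
```

```bash
python3 - <<'E'
from h import *
s=env.state(); print(s["t"],s["eef_pos"],s["tcp_rot"],s["ft_force"],s["moment"],s["opening"],s["joints"][5],s["tau"][5])
E
```

```text
26.75 [568.49294214 -27.03720304 114.81636794] [3.13982617e+00 1.26946316e-03 1.92911696e+00] [-0.57482021 -0.09438828  9.42636627] [-0.00939287  0.06197379  0.13986063] 0.08240976164986641 -0.5215778026816001 -1.2839451804757118
```

Emit:
drive_tool([
  [[0, 0, 0], [0, 0, 0.9]],
  [[0, 0, 0], [0, 0, 0.9]],
  [[0, 0, 0], [0, 0, 0.9]],
  [[0, 0, 0], [0, 0, 0.9]],
  [[0, 0, 0], [0, 0, 0.9]],
])

```text
t: 27.17
eef_pos: [568.6, -27.0, 114.8]
tcp_rot: [3.139, 0.001, 1.569]
ft_force: [0.3, -0.2, 8.7]
opening: 0.088
```

Emit:
drive_tool([
  [[0, 0, 0], [0, 0, 0.6]],
  [[0, 0, 0], [0, 0, 0.6]],
  [[0, 0, 0], [0, 0, 0.4]],
  [[0, 0, 0], [0, 0, 0]],
])

```text
t: 27.5
eef_pos: [568.6, -27.0, 114.8]
tcp_rot: [3.139, 0.0, 1.443]
ft_force: [-0.7, 0.4, 9.0]
opening: 0.083
```

```bash
python3 - <<'E'
from h import *
s=env.state(); print(s["t"],s["eef_pos"],s["tcp_rot"],s["ft_force"],s["moment"],s["opening"],s["joints"][5],s["tau"][5])
E
```

```text
27.5 [568.55448471 -27.0395315  114.83703205] [3.13926924e+00 3.52050082e-04 1.44267696e+00] [-0.689768    0.40240556  8.95951082] [-0.08309734  0.07802691  0.08700539] 0.08286794565665054 -0.03505163307050278 0.7425082102417946
```

Emit:
drive_tool([
  [[0, 0, 0], [0, 0, 0.4]],
  [[0, 0, 0], [0, 0, 0.4]],
  [[0, 0, 0], [0, 0, 0]],
])

```text
t: 27.75
eef_pos: [568.5, -27.0, 114.8]
tcp_rot: [3.139, 0.0, 1.379]
ft_force: [0.0, -0.1, 8.7]
opening: 0.078
```

```bash
python3 - <<'E'
from h import *
s=env.state(); print(s["t"],s["eef_pos"],s["tcp_rot"],s["ft_force"],s["moment"],s["opening"])
E
```

```text
27.75 [568.5424404  -27.04725324 114.81789721] [3.13929023e+00 1.65320824e-04 1.37874659e+00] [ 0.03333792 -0.14974982  8.65505446] [-0.08830401 -0.00586515  0.13101491] 0.0783877513585943
```

Emit:
drive_tool([
  [[0, 0, 0], [0, 0, 0.4]],
  [[0, 0, 0], [0, 0, 0.4]],
  [[0, 0, 0], [0, 0, 0]],
])

```text
t: 28.0
eef_pos: [568.6, -27.1, 114.8]
tcp_rot: [3.139, 0.0, 1.315]
ft_force: [-0.2, -0.1, 9.1]
opening: 0.082
```

```bash
python3 - <<'E'
from h import *
s=env.state(); print(s["t"],s["eef_pos"],s["tcp_rot"],s["ft_force"],s["moment"],s["opening"])
E
```

```text
28.0 [568.57421306 -27.06532584 114.83418821] [3.13920050e+00 2.03891882e-05 1.31471387e+00] [-0.16127916 -0.06766976  9.0958327 ] [-0.10251118  0.08007886  0.12837967] 0.08181138961743484
```

Emit:
drive_tool([
  [[0, 0, 0], [0, 0, 0.4]],
  [[0, 0, 0], [0, 0, 0.2]],
  [[0, 0, 0], [0, 0, 0]],
])

```text
t: 28.25
eef_pos: [568.6, -27.1, 114.8]
tcp_rot: [3.139, -0.0, 1.268]
ft_force: [-0.7, -0.4, 9.0]
opening: 0.083
```

```bash
python3 - <<'E'
from h import *
s=env.state(); print(s["t"],s["eef_pos"],s["tcp_rot"],s["ft_force"],s["moment"],s["opening"])
p=shot("wrist","g2"); s=env.state(); print(s["moment"])
cv2.imwrite("pics/g2z.png",cv2.resize(p["pixels"][170:270,215:345],None,fx=6,fy=6,interpolation=cv2.INTER_CUBIC))
E
```

```text
28.25 [568.57554798 -27.07489955 114.82934822] [ 3.13917720e+00 -6.79890315e-05  1.26766172e+00] [-0.74748533 -0.37266086  9.01817429] [-0.08310851  0.05570944  0.17377452] 0.08308117514424923
[-0.08426711  0.07111341  0.08353263]
```

View pics/g2z.png

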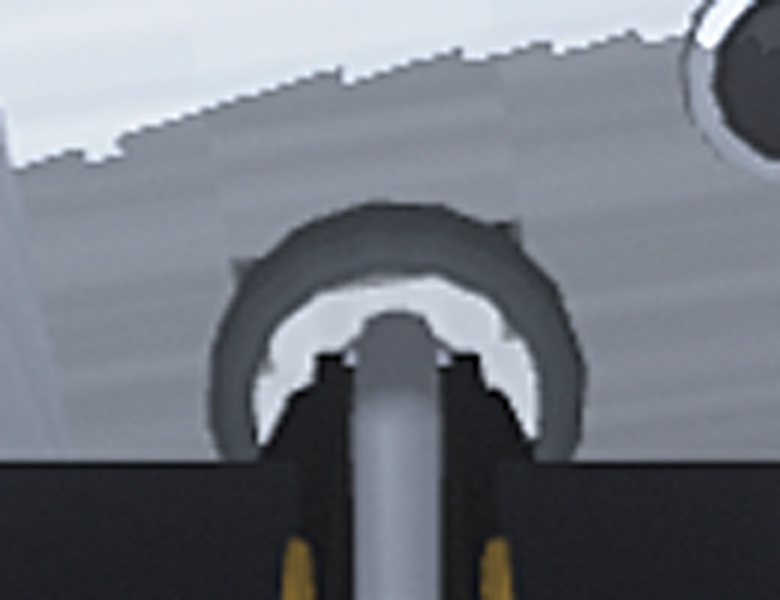

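Emit:
drive_tool([
  [[0, 0, 0], [0, 0, 0.3]],
  [[0, 0, 0], [0, 0, 0]],
  [[0, 0, 0], [0, 0, 0]],
])

```text
t: 28.55
eef_pos: [568.6, -27.1, 114.8]
tcp_rot: [3.139, -0.0, 1.245]
ft_force: [-0.7, -0.7, 9.1]
opening: 0.088
```

```bash
python3 - <<'E'
from h import *
import numpy as np
s=env.state(); print(s["t"],s["eef_pos"],s["tcp_rot"],s["moment"],s["tau"][5])
E
```

```text
28.55 [568.59148442 -27.05619652 114.84095255] [ 3.13918162e+00 -1.75603905e-04  1.24455457e+00] [-0.05035467  0.03334712  0.12450437] 0.22256366908550262
```

Emit:
drive_tool([
  [[0, 0, 0], [0, 0, 0.3]],
  [[0, 0, 0], [0, 0, 0]],
  [[0, 0, 0], [0, 0, 0]],
])

```text
t: 28.8
eef_pos: [568.6, -27.1, 114.8]
tcp_rot: [3.139, -0.0, 1.221]
ft_force: [-0.5, -0.7, 8.1]
opening: 0.085
```

```bash
python3 - <<'E'
from h import *
s=env.state(); print(s["t"],s["eef_pos"],s["tcp_rot"],s["moment"],s["tau"][5])
E
```

```text
28.8 [568.58394373 -27.07273575 114.82086854] [ 3.13921209e+00 -2.04661134e-04  1.22054893e+00] [-0.09667498  0.06324017  0.17004954] 0.22611808497458696
```

Emit:
drive_tool([
  [[0, 0, 0], [0, 0, 0.4]],
  [[0, 0, 0], [0, 0, 0]],
  [[0, 0, 0], [0, 0, 0]],
])

```text
t: 29.05
eef_pos: [568.6, -27.1, 114.8]
tcp_rot: [3.139, -0.0, 1.188]
ft_force: [-0.3, -0.7, 8.9]
opening: 0.085
```

```bash
python3 - <<'E'
from h import *
m=[]
for i in range(6):
    p=shot("wrist","g3"); s=env.state(); m.append(s["moment"])
print(s["t"],s["eef_pos"],s["tcp_rot"],np.mean(m,0),np.std(m,0),s["tau"][5],s["opening"])
cv2.imwrite("pics/g3z.png",cv2.resize(p["pixels"][170:270,215:345],None,fx=6,fy=6,interpolation=cv2.INTER_CUBIC))
E
```

```text
29.35 [568.5824774  -27.06462088 114.83332938] [ 3.13919740e+00 -2.50368939e-04  1.18877106e+00] [-0.07656907  0.06727642  0.13835764] [0.01374724 0.0236443  0.00970148] 0.14138231053948402 0.08195187451138569
```

View pics/g3z.png

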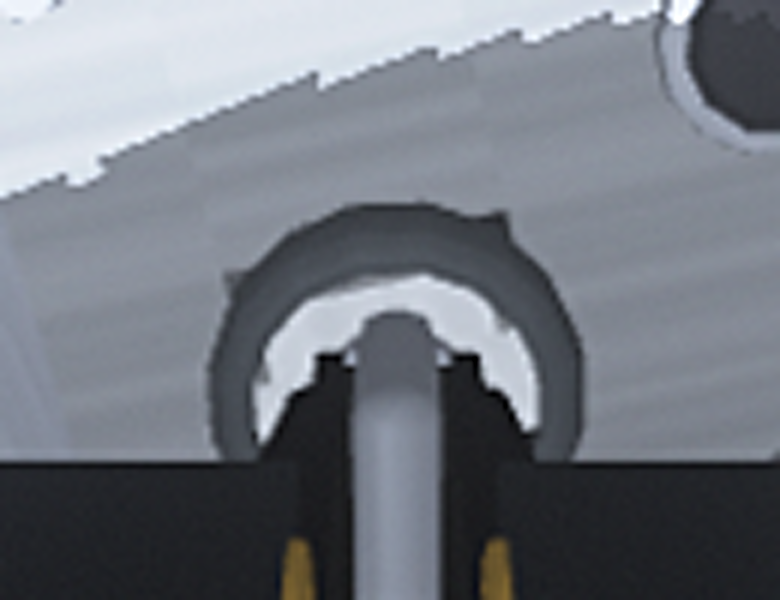

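Emit:
drive_tool([
  [[0, 0, 0], [0, 0, 0.4]],
  [[0, 0, 0], [0, 0, 0]],
  [[0, 0, 0], [0, 0, 0]],
])

```text
t: 29.6
eef_pos: [568.6, -27.1, 114.8]
tcp_rot: [3.139, -0.0, 1.157]
ft_force: [-0.3, -0.3, 7.7]
opening: 0.085
```

```bash
cat > m.py <<'E'
from h import *
import sys
m=[];f=[]
for i in range(4):
    p=shot("wrist",sys.argv[1]); s=env.state(); m.append(s["moment"]); f.append(s["ft_force"])
print(s["t"],s["eef_pos"],s["tcp_rot"],np.mean(m,0).round(3),np.mean(f,0).round(2),s["tau"][5],s["opening"])
cv2.imwrite("pics/%sz.png"%sys.argv[1],cv2.resize(p["pixels"][170:270,215:345],None,fx=6,fy=6,interpolation=cv2.INTER_CUBIC))
E
python3 m.py g4
```

```text
29.8 [568.58283968 -27.06456849 114.82357932] [ 3.13919455e+00 -3.19254461e-04  1.15685976e+00] [-0.086  0.062  0.231] [-0.79 -0.49  8.33] 0.22198519203811884 0.08372655818591032
```

Emit:
drive_tool([
  [[0, 0, 0], [0, 0, 0.4]],
  [[0, 0, 0], [0, 0, 0]],
  [[0, 0, 0], [0, 0, 0]],
])

```text
t: 30.05
eef_pos: [568.6, -27.1, 114.8]
tcp_rot: [3.139, -0.0, 1.125]
ft_force: [0.1, -0.6, 8.5]
opening: 0.089
```

```bash
python3 m.py g5
```

```text
30.25 [568.61025152 -27.07802489 114.83638631] [ 3.13911582e+00 -3.65876002e-04  1.12504059e+00] [-0.104  0.007  0.278] [-0.4  -0.17  8.61] 0.28506542555987835 0.08411380210459737
```

View pics/g5.png

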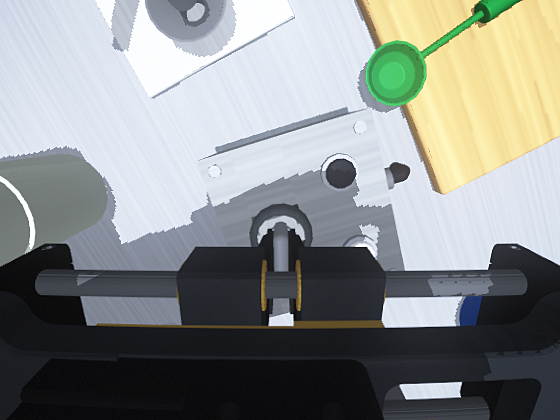

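```bash
python3 - <<'E'
from h import *
p=shot("top","z_top"); 
for t in ["valve_pivot","valve_grip","t_key","knob_key"]:
    r=env.tip_of(t,p); print(t,[(round(d["score"],2),[round(x,1) for x in d["point"]]) for d in r[:2]])
q=shot("scene","z_scene"); 
for t in ["valve_pivot","valve_grip","t_key","knob_key","key_bow"]:
    r=env.tip_of(t,q); print(t,[(round(d["score"],2),[round(x,1) for x in d["point"]]) for d in r[:2]])
s=env.state(); print(s["t"],s["tcp_rot"],s["moment"],s["ft_force"])
cv2.imwrite("pics/z.png",cv2.resize(p["pixels"][110:310,100:390],None,fx=2.7,fy=2.7,interpolation=cv2.INTER_CUBIC))
E
```

```text
valve_pivot [(0.86, [573.8, 260.3, 129.5])]
valve_grip [(0.56, [524.5, 203.4, 129.3])]
t_key [(0.63, [499.3, -302.7, 47.1]), (0.45, [522.2, 201.3, 125.5])]
knob_key [(0.55, [381.9, -127.0, 1.4]), (0.52, [563.8, -301.8, 48.7])]
valve_pivot [(0.67, [570.5, 258.8, 127.3])]
valve_grip [(0.78, [522.2, 202.9, 129.1]), (0.68, [783.5, 46.9, -1.2])]
t_key [(0.72, [505.1, -304.4, 46.9])]
knob_key [(0.59, [564.1, -300.0, 45.2])]
key_bow [(0.69, [376.2, 75.1, 1.0]), (0.45, [561.5, -26.9, 130.8])]
30.8 [ 3.13910991e+00 -3.31907398e-04  1.12510995e+00] [-0.05091919  0.02840707  0.29727232] [-0.90742399 -0.49799328  8.26177011]
```

View pics/z.png

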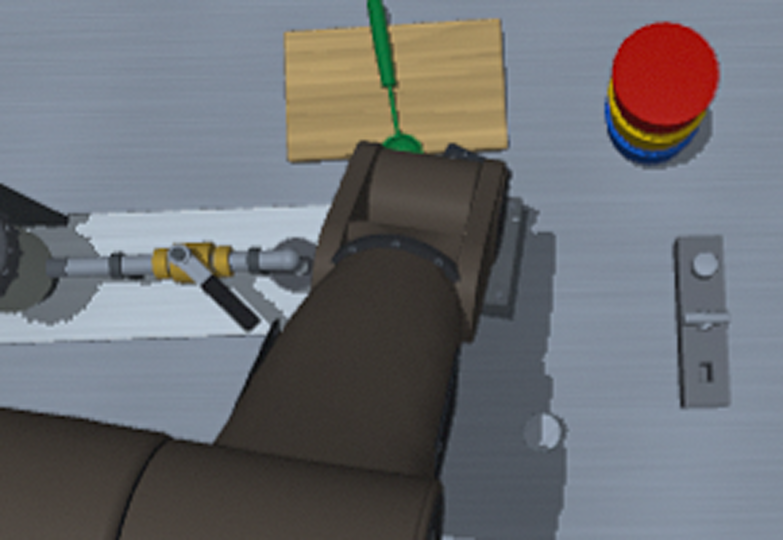

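View pics/z_scene.png

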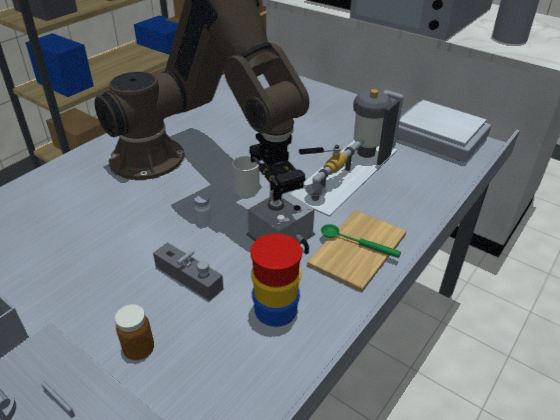

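```bash
python3 - <<'E'
from h import *
p=env.read_camera("top")
g=lambda z,h: ray(p,[[100+z[0]/2.7-.3,110+z[1]/2.7-.3]],h)[0]
a,b=g((249,325),133),g((210,284),133); d=b-a; print(np.degrees(np.arctan2(d[1],d[0])))
a,b=g((70,267),75),g((285,259),75); d=a-b; print("pipe",np.degrees(np.arctan2(-d[0],d[1])))
c=g((180,255),135); d=c-g((249,325),133); print(c,np.degrees(np.arctan2(d[1],d[0])),np.linalg.norm(d))
s=env.state(); print(s["t"],s["moment"],s["tcp_rot"])
E
```

```text
43.94817175357403
pipe 1.244490829449419
[572.78504941 257.66124629 135.        ] 44.823682888418595 105.92492981376554
30.85 [-0.0785338   0.02833875  0.27240169] [ 3.13916741e+00 -3.34972667e-04  1.12497138e+00]
```

```bash
python3 - <<'E'
from cell import env
print(env.job_done()); s=env.state(); print(s["t"],s["moment"],s["ft_force"],s["tcp_rot"],s["opening"])
E
```

```text
the job is handed in; nothing more can be done
None
the job is handed in; nothing more can be done
```

I finished the job and handed it in at about 31 s. The valve is half open, and the flush key is fully home in the key switch. It is turned to the stop and still gripped against its spring.

- **Valve:** I turned the tool the wrong way on the first swing, so the fingers slipped on the lever and left it at about 40°. Forces stayed below about 35 N at the readings I have. I gripped it again and set it. The close wrist picture gave 44.9° relative to the pipe. A coarser top-camera check gave about 43–44°, so the two differ by 1–2°.
- **Inserting the key:** I went in with a 7° clockwise twist past the first pin and a 7° anticlockwise twist past the second. Sampled vertical forces stayed under 4 N. The collar is home: the tool stopped at the expected height, with about 11 N of contact force.
- **Turning the key:** The tool turned about 108° in all. That is 90° plus the key's play (stated as about 9°), and the rest is give in the grip and stop. The turning moment rose only near the end, from 0.14 to about 0.28 N m, against the spring's stated 0.12 N m. That is how I judged the stop reached, as the switch angle itself could not be read.
- **Everything else:** The T key and knob key were still in the block. Nothing else showed as moved in the last pictures.

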